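# Lock two parts boxes on the transport pallet and fit the keeper

### The job

Make up the transport stack: lock the yellow parts box onto the lugs of the grey pallet, then lock the teal box onto the lugs of the yellow lid, each pushed fully home with its latch end towards the post. Then slide the orange keeper fully down onto the flatted post so that its arm reaches over the teal lid. Set everything down gently without dropping or tipping it, let go, and leave the red box and the other things where they are.

Things in the scene. Friction and masses are not known exactly. Their poses are not given: they have to be found in the camera images.
- yellow_centre (a point): centre (half-way up) of the loose yellow lidded parts box, about 0.4 kg: 100 mm long (x), 58 mm wide (y), 46 mm high without its lugs. x points to the latch end (black latch on the end wall, black strip on the lid's edge). Underside: two square recesses 8.5 mm deep, at x = +32 mm (25 mm wide) and x = -32 mm (18 mm wide). Starts upright on the table
- yellow_seat (a point): where the teal box's centre lies when locked on the yellow lid: carried by the yellow box, 44 mm above its centre, same axes. All lids bear two round lugs, 7 mm high with bevelled tops: at x = +32 mm 22 mm across, at x = -32 mm 15 mm across. Recesses fit over lugs one way round only, with 1.5 mm play all round
- teal_centre (a point): centre (half-way up) of the loose teal (blue-green) lidded parts box, about 0.3 kg: 100 mm long (x), 58 mm wide (y), 42 mm high without its lugs. x points to the black latch; recesses and lugs as on the yellow box. Starts upright on the table
- pallet_dock (a point): where the yellow box's centre lies when locked on the fixed grey pallet (plate 172 x 88 mm, top 12 mm above the table; position and yaw vary): midway between the plate's two black lugs (like those of the lids), 23 mm above the plate. x points from the small lug to the big lug and on to the post, so a seated box has its latch towards the post
- keeper_centre (a point): centre of the hub of the loose orange keeper, about 0.18 kg. Hub 40 x 40 mm, 40 mm high, with an upright D-shaped through bore on its axis, 26.4 mm across, flat 8.2 mm from the axis on the +x side. Arm along -x, to 77 mm from the axis, 18 mm wide, 9 mm thick, flush with the hub's underside, with a thin rib on top. Grip the hub's y faces. Starts flat on the table
- post_seat (a point): where keeper_centre lies, axes agreeing, with the keeper home on the pallet's post, 84 mm from pallet_dock along x. Post: column 34 mm across to a shoulder 109.5 mm above the table (20 mm below this point), then a steel D shaft 24 mm across, flat 7 mm from the axis on the +x side (away from the boxes), 26 mm tall, bevelled tip. Home, the arm is 2.5 mm above the teal lugs
- reject_centre (a point): centre of the loose red reject box, same shape and size as the teal box; to be left alone
- bottle_centre (a point): centre of a white plastic bottle, 52 mm across, 145 mm high, standing, loose bystander
- collar: steel collar, 36 mm across, 18 mm high, loose bystander; origin at the centre of its underside
- stud: brass stud, 22 mm across, 18 mm high, loose bystander; origin at the centre of its underside
- cup: steel cup, 56 mm across, 52 mm high, loose bystander; origin at the centre of its underside
- driver: screwdriver with blue handle, 150 mm long, lying along its x axis, loose bystander; origin near its middle
- bracket: flat aluminium bracket 66 x 80 x 8 mm with a round hole, loose bystander; origin at the centre of its underside. Not listed, fixed: a scanner stand 120 mm high some 0.34 m straight ahead of the base, a stud tray and a carton up to 100 mm high at the far edge (beyond x = 0.73 m), a printer, a bin and a fixture up to 130 mm high at the sides (beyond 0.5 m left or right)
Not all that is in view belongs to the job. Leave any purple look-alike of the part that bears yellow_centre alone.

How it is judged:
By the outcome, as a careful person would: the job done as asked, in the order asked, and still so for the second after the job is handed in, with the robot touching nothing.
It also fails if it takes over 72 s, if anything falls off the work surface, if the arm or the gripper's body presses on something with over 40 N, if the wrist force passes 120 N, or if a joint passes its speed limit or range.

### The arm

A 6-joint arm with a two-finger parallel gripper is mounted at the origin on the work surface. World frame = base frame: x ahead of the robot, y to its left, z up, the work surface at z = 0. Lengths are in m, angles in rad, forces in N, time in s.
With the tool pointing down it reaches from about 0.25 to 0.775 m from the base axis. Payload 4 kg.
Tool frame: the origin (TCP) lies between the finger pads; the fingertips stand 14 mm ahead of it and the grasp point (between the pads) lies 5 mm behind it (robot.tips_ahead is the distance from the TCP to the fingertips, in m); z points along the fingers, y is the direction in which the jaws open and shut (so a half turn about z gives the same grasp; the last joint's range is limited). The gripper opens to 94 mm and grips with 3 to 60 N. Pads are 16 mm wide; open, the fingers measure 119 mm over their backs; the gripper's body (75 mm by 177 mm) begins 78 mm behind the grasp point.
Start: joints at [1.002, 0.087, 1.371, -0, 1.684, -0.103], TCP at [0.247, 0.491, 0.22] pointing down, gripper open.
Joint ranges: [-3.1, 3.1], [-0.76, 2.03], [0.27, 2.55], [-1.08, 4.22], [0.17, 2.65], [-2.57, 2.57]. Speed limits (rad/s): [2.79, 2.79, 3.14, 3.14, 3.14, 3.14].

### API

Orientations are given as [roll, pitch, yaw] about the fixed x, y, z axes, in that order (R = Rz(yaw) Ry(pitch) Rx(roll)).
In Python, from bench import robot, optics, job gives the robot as it stands.
- The arm moves only by the tool apply_moves, never from a script. Its argument "moves" is a list of rows, each a list of 3 entries, a list of its own where there are three numbers: the shift along the tool's x, y, z in cm, then the turn, a rotation vector about the tool's x, y, z in rad, then the opening, from 0 (shut) to 1 (fully open). In form: [[[tx, ty, tz], [rx, ry, rz], grip], ...]. A call has exactly 10 rows; each row is the pose to reach, as a shift and turn from the pose commanded when the call began, along the tool's axes at that moment; what a row does not reach only later rows make up. A row lasts 1/12 s, in which the tool goes at most 41.7 mm and 7.16 degrees, less where a joint would pass 70% of its speed; a pose out of reach is approached as far as the arm can. A call with a gripper value outside its range is refused whole. The fingers move at their own pace and stop on an object; the grip force is fixed at half the most. Time passes only in rows, so rows that repeat a pose let the fingers close, or fill a call up. It gives the time, the measured TCP pose, the force and the opening at its end, in the units of the state.
- robot.get_obs(): the state, without advancing time (a new reading comes with each control period).
- optics.snapshot(name): name is "scene" or "top"; returns the picture (384x512x3 uint8, red, green, blue); there is no depth.
- optics.get_calibration(name): a dict with "fx", "fy", "cx", "cy" (pixels), "rvec" (rotation vector, rad) and "tvec" (3), from world to camera coordinates, as OpenCV has them. Camera axes: x right, y down, z forward; pixel columns grow to the right and rows downward; lengths in m; the calibration is good to about 2 mm. A picture is of the moment at which its call begins. get_calibration takes no time and is no camera call.
- job.close_job(): hands the job in, once; it reports no verdict.
The state is a dict: "time": time; "joint_positions": joint angles; "qvel": joint speeds; "joint_torque": joint torques, N m; "tool_pos": TCP position; "ee_rot": TCP orientation; "wrist_force": force on the tool from outside, world axes, zero at the start; "wrist_torque": the same for the moment, N m; "width": finger opening in m.
Only numpy, scipy, OpenCV 4.12 (cv2) and the standard library are available. Lean on these libraries where they do the work, as an engineer would, in place of code of your own. Each camera call takes 0.05 s, during which the arm holds its last target.

## Working session

There is one attempt and no reset: what is moved stays moved. The work goes in short steps, Python scripts to look and compute and a tool call to move; the robot and the scene stay as the last step left them, time stands still between calls to the robot, and variables do not carry over. Pictures are saved under pics/ and viewed, and the job is handed in when it is done.

Besides the shell and the picture viewer there is one more tool, called after "Call:" by a JSON object that holds its "op" and its "data". apply_moves: Moves the arm, as the interface text tells. Its arguments: {"type":"object","properties":{"moves":{"type":"array"}},"required":["moves"]}

```bash
ls; mkdir -p pics; python3 - <<'E'
from bench import robot, optics, job
import cv2
for n in("scene","top"):
    im=optics.snapshot(n); cv2.imwrite(f"pics/{n}0.png",cv2.resize(im[:,:,::-1],(800,600),interpolation=cv2.INTER_CUBIC)); cv2.imwrite(f"pics/{n}0_raw.png",im[:,:,::-1])
    print(optics.get_calibration(n))
print(robot.get_obs())
E
```

```text
pics
{'fx': 384.6665092843814, 'fy': 384.6665092843814, 'cx': 259.6333891100966, 'cy': 190.22886486866133, 'rvec': array([ 2.24568833,  0.98791626, -0.36742232]), 'tvec': array([-0.313829  , -0.22294539,  1.48892218])}
{'fx': 478.5689509167659, 'fy': 478.5689509167659, 'cx': 256.68912818182673, 'cy': 190.37725670628188, 'rvec': array([ 2.18399432, -2.1429493 ,  0.08781666]), 'tvec': array([-0.04979069,  0.52558994,  1.80005159])}
{'time': 0.1, 'joint_positions': array([ 1.00187471e+00,  8.78670907e-02,  1.37210678e+00, -2.05286366e-05,
        1.68359237e+00, -1.03115335e-01]), 'qvel': array([ 0.00029735, -0.00281991, -0.00391959,  0.00160576,  0.00213828,
        0.0012549 ]), 'joint_torque': array([ 2.41181668e-03, -3.41248119e+01, -3.03304446e+01,  7.19128805e-02,
        3.04341910e-02, -9.52721575e-05]), 'tool_pos': array([0.24679213, 0.49099583, 0.21842699]), 'ee_rot': array([-3.13962744e+00, -1.82852909e-04,  2.67578390e+00]), 'wrist_force': array([-0.50278009, -0.24819186,  0.19171926]), 'wrist_torque': array([-0.02171903, -0.01698177, -0.02922204]), 'width': 0.09383106948456194}
```

View pics/scene0.png

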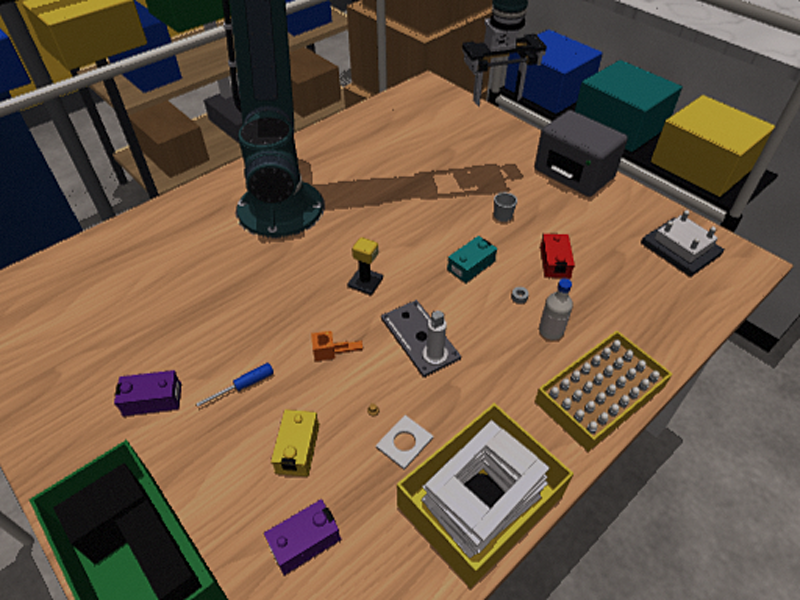

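View pics/top0.png

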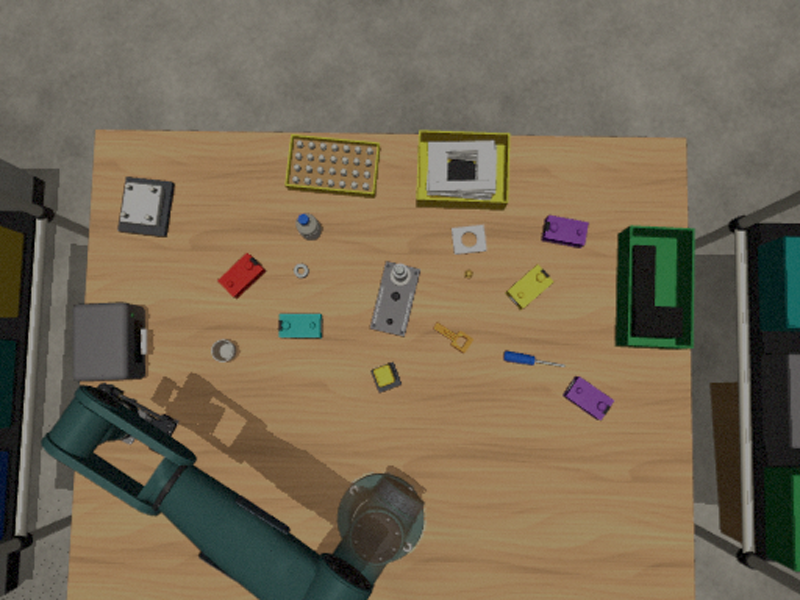

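```bash
cat > h.py <<'E'
import numpy as np, cv2
from scipy.spatial.transform import Rotation as R
from bench import robot, optics, job
C={n:optics.get_calibration(n) for n in("scene","top")}
def K(n):
    c=C[n];return np.array([[c["fx"],0,c["cx"]],[0,c["fy"],c["cy"]],[0,0,1.]])
def ray(n,uv):
    c=C[n];Rm=R.from_rotvec(c["rvec"]).as_matrix()
    d=Rm.T@np.linalg.inv(K(n))@np.array([uv[0],uv[1],1.]);o=-Rm.T@c["tvec"]
    return o,d/np.linalg.norm(d)
def onz(n,uv,z):
    o,d=ray(n,uv);return o+d*(z-o[2])/d[2]
def proj(n,p):
    c=C[n];return cv2.projectPoints(np.array(p,float).reshape(-1,1,3),c["rvec"],c["tvec"],K(n),None)[0].reshape(-1,2)
def tri(a,b):
    o1,d1=ray("scene",a);o2,d2=ray("top",b)
    A=np.stack([d1,-d2],1);t=np.linalg.lstsq(A,o2-o1,rcond=None)[0]
    p,q=o1+t[0]*d1,o2+t[1]*d2
    return (p+q)/2,np.linalg.norm(p-q)
def crop(im,c,h,s):
    x,y=int(c[0]),int(c[1]);x0,y0=max(x-h,0),max(y-h,0)
    return cv2.resize(im[y0:y+h,x0:x+h],None,fx=s,fy=s,interpolation=cv2.INTER_NEAREST),(x0,y0)
def rd(f): return cv2.imread(f)[:,:,::-1]
E
python3 - <<'E'
from h import *
t=rd("pics/top0_raw.png");s=rd("pics/scene0_raw.png")
def sheet(items,f):
    rows=[]
    ims=[]
    for im,c in items:
        k,o=crop(im,(c[0]*.64,c[1]*.64),24,8);k=k[:384,:384]
        k=cv2.copyMakeBorder(k,0,384-k.shape[0],0,384-k.shape[1],cv2.BORDER_CONSTANT)
        k=cv2.resize(k,(266,266),interpolation=cv2.INTER_NEAREST);print(o);cv2.putText(k,str(o),(3,14),0,.45,(255,255,255),1);ims.append(k)
    cv2.imwrite(f,np.vstack([np.hstack(ims[:3]),np.hstack(ims[3:6])])[:,:,::-1])
sheet([(t,(530,287)),(t,(300,325)),(t,(452,336)),(s,(295,442)),(s,(472,258)),(s,(337,346))],"pics/c1.png")
sheet([(t,(396,298)),(t,(400,275)),(t,(240,275)),(s,(420,336)),(s,(436,337)),(s,(557,254))],"pics/c2.png")
E
```

```text
(315, 159)
(168, 184)
(265, 191)
(164, 258)
(278, 141)
(191, 197)
(229, 166)
(232, 152)
(129, 152)
(244, 191)
(255, 191)
(332, 138)
```

View pics/c1.png

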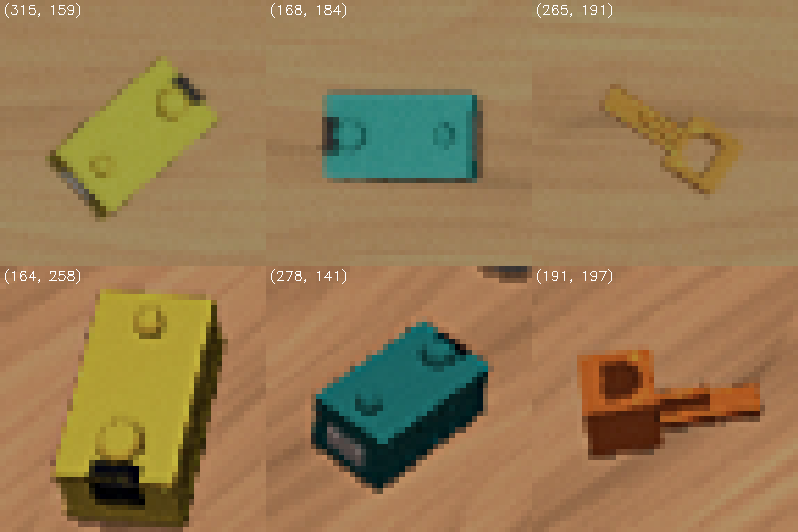

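View pics/c2.png

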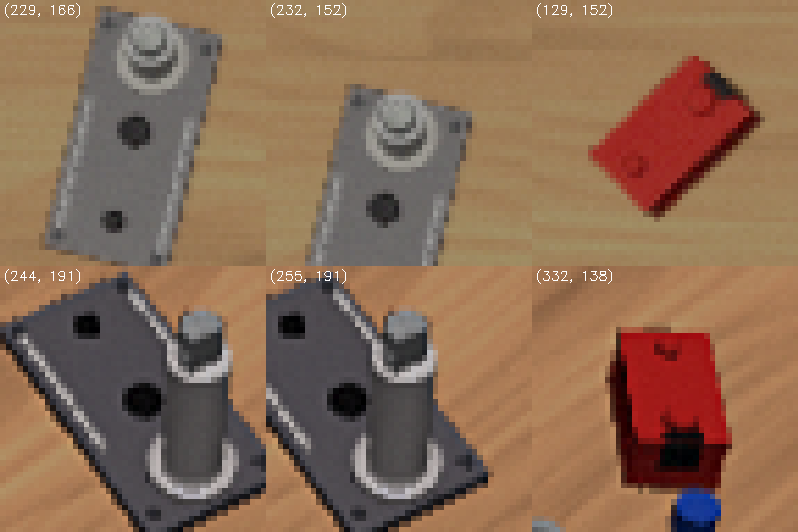

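```bash
cat > meas.py <<'E'
from h import *
import sys
def mask(im,c,r,h0,h1,smin,vmin,vmax=255):
    hsv=cv2.cvtColor(np.ascontiguousarray(im),cv2.COLOR_RGB2HSV)
    m=cv2.inRange(hsv,(h0,smin,vmin),(h1,255,vmax))
    z=np.zeros_like(m);x,y=int(c[0]),int(c[1]);z[max(0,y-r):y+r,max(0,x-r):x+r]=m[max(0,y-r):y+r,max(0,x-r):x+r]
    z=cv2.morphologyEx(z,cv2.MORPH_CLOSE,np.ones((5,5)))
    n,l,st,_=cv2.connectedComponentsWithStats(z)
    if n<2: return z
    k=1+st[1:,4].argmax();return np.uint8(l==k)*255
def rect(n,m,z,up=8):
    # contour at half-pixel boundary: upsample mask nearest, plane-cast
    M=cv2.resize(m,None,fx=up,fy=up,interpolation=cv2.INTER_NEAREST)
    M=cv2.GaussianBlur(M,(0,0),up*.7);M=np.uint8(M>127)
    c=max(cv2.findContours(M,cv2.RETR_EXTERNAL,cv2.CHAIN_APPROX_NONE)[0],key=cv2.contourArea)[:,0,:]
    uv=(c+.5)/up-.5
    P=np.array([onz(n,p,z)[:2] for p in uv])
    r=cv2.minAreaRect((P*1000).astype(np.float32))
    b=cv2.moments((P*1000).astype(np.float32).reshape(-1,1,2))
    ctr=np.array([b["m10"],b["m01"]])/b["m00"]
    (w,h),a=r[1],r[2]
    if w<h: w,h,a=h,w,a+90
    a=(a+90)%180-90
    return np.array(r[0]),ctr,(w,h),a
E
python3 - <<'E'
from meas import *
t=rd("pics/top0_raw.png");s=rd("pics/scene0_raw.png")
for nm,ct,cs,h0,h1,z in(("yel",(339,184),(189,283),22,35,.046),("teal",(192,208),(302,165),80,100,.042)):
    for n,im,c in(("top",t,ct),("scene",s,cs)):
        hsv=cv2.cvtColor(np.ascontiguousarray(im),cv2.COLOR_RGB2HSV)
        print(nm,n,hsv[int(c[1])-0,int(c[0])])
        v=int(hsv[c[1],c[0],2])
        for f in(.6,.75,.85):
            m=mask(im,c,24,h0,h1,110,int(v*f))
            r=rect(n,m,z);print(f,[np.round(q,1) for q in r])
E
```

```text
yel top [ 29 159 160]
0.6 [array([ 557.2, -348.7]), array([ 558.5, -349.2]), array([105.6,  61.2]), np.float64(-47.9)]
0.75 [array([ 557.1, -348.6]), array([ 558.3, -349.2]), array([105.3,  61.2]), np.float64(-47.9)]
0.85 [array([ 559., -350.]), array([ 558.4, -349.3]), array([100.2,  61.4]), np.float64(-48.7)]
yel scene [ 26 177 177]
0.6 [array([ 562.4, -350.3]), array([ 561.3, -349.2]), array([100.9,  58.5]), np.float64(-47.7)]
0.75 [array([ 562.4, -350.4]), array([ 561.2, -349.2]), array([100.9,  58.4]), np.float64(-47.8)]
0.85 [array([ 562.1, -350.6]), array([ 560.8, -349.3]), array([100.9,  57.8]), np.float64(-47.8)]
teal top [ 88 161 138]
0.6 [array([453.6, 204.2]), array([453.7, 203.6]), array([99.4, 56.2]), np.float64(-88.9)]
0.75 [array([453.6, 204.6]), array([453.6, 202.9]), array([98.5, 56.2]), np.float64(-88.9)]
0.85 [array([453.6, 204.9]), array([453.8, 204.4]), array([98. , 56.2]), np.float64(-88.9)]
teal scene [ 89 191 103]
0.6 [array([459. , 203.8]), array([458.7, 202.9]), array([101.3,  58.5]), np.float64(-89.1)]
0.75 [array([458.5, 204.3]), array([458.6, 203.1]), array([100.2,  57.7]), np.float64(-89.1)]
0.85 [array([458.5, 204.3]), array([458.6, 203. ]), array([100.2,  57.7]), np.float64(-89.1)]
```

```bash
python3 - <<'E'
from meas import *
t=rd("pics/top0_raw.png");s=rd("pics/scene0_raw.png")
# top: lugs px approx: crop(229,166)+ (134,131)/5.54 ; (112,220)/5.54
def dark(im,c,r,thr):
    g=cv2.cvtColor(np.ascontiguousarray(im),cv2.COLOR_RGB2GRAY).astype(float)
    x,y=int(round(c[0])),int(round(c[1]));w=g[y-r:y+r+1,x-r:x+r+1]
    ref=np.median(np.r_[w[0],w[-1],w[:,0],w[:,-1]]);d=np.clip(ref-w,0,None);d[d<thr*d.max()]=0
    yy,xx=np.mgrid[y-r:y+r+1,x-r:x+r+1];return np.array([(d*xx).sum()/d.sum(),(d*yy).sum()/d.sum()]),ref
L={}
for n,im,b,sm in(("top",t,(253.2,189.6),(249.2,205.7)),("scene",s,(269.7,215.2),(259.6,201.6))):
    B,_=dark(im,b,5,.35);S,_=dark(im,sm,4,.35)
    PB,PS=onz(n,B,.0155),onz(n,S,.0155)
    print(n,B,S,PB[:2]*1e3,PS[:2]*1e3,"mid",(PB+PS)[:2]*500,"dist",np.linalg.norm(PB-PS)*1e3,"yaw",np.degrees(np.arctan2(*(PB-PS)[[1,0]])))
# plate
for n,im,c in(("top",t,(253,190)),("scene",s,(262,210))):
    hsv=cv2.cvtColor(np.ascontiguousarray(im),cv2.COLOR_RGB2HSV);print(hsv[int(c[1])+4,int(c[0])+6])
    m=cv2.inRange(hsv,(0,0,0),(180,60,255));z=np.zeros_like(m);z[c[1]-45:c[1]+45,c[0]-45:c[0]+45]=m[c[1]-45:c[1]+45,c[0]-45:c[0]+45]
    z=cv2.morphologyEx(z,cv2.MORPH_CLOSE,np.ones((5,5)));nn,l,st,_=cv2.connectedComponentsWithStats(z);k=l[c[1]+4,c[0]+6];print(k,st[k])
    print([np.round(q,1) for q in rect(n,np.uint8(l==k)*255,.012)])
# keeper
for n,im,c in(("top",t,(290,214)),("scene",s,(215,221))):
    hsv=cv2.cvtColor(np.ascontiguousarray(im),cv2.COLOR_RGB2HSV)
    h,o=crop(hsv,c,20,1)
    m=mask(im,c,26,5,18 if n=="scene" else 22,185 if n=="top" else 200,60)
    k,_=crop(np.dstack([m]*3),c,26,8);k2,_=crop(im,c,26,8);cv2.imwrite(f"pics/k_{n}.png",np.hstack([k,k2])[:,:,::-1])
E
python3 -c "
import cv2,numpy as np
a=cv2.imread('pics/k_top.png');b=cv2.imread('pics/k_scene.png');c=np.vstack([a,b]);cv2.imwrite('pics/k.png',cv2.resize(c,(600,600)))"
```

```text
top [252.73253012 189.19638554] [249.03753027 205.33656174] [531.67272154 -24.37290123] [469.3974759  -11.51561302] mid [500.53509872 -17.94425713] dist 63.588647410816144 yaw -11.665329194199478
scene [269.3999166  214.65763136] [259.18381113 201.2529511 ] [536.06957331 -25.14409467] [474.21524259 -11.83949787] mid [505.14240795 -18.49179627] dist 63.269032905644465 yaw -12.139117677019211
[170   7 108]
2 [237 168  32  47 999]
[array([526.9, -23.5]), array([526.3, -23.5]), array([174.4,  89.1]), np.float64(-12.3)]
[150  21  12]
5 [ 244  192   51   49 1320]
[array([535.4, -12.1]), array([531.9, -21.1]), array([174.8, 117.7]), np.float64(-12.3)]
```

View pics/k.png

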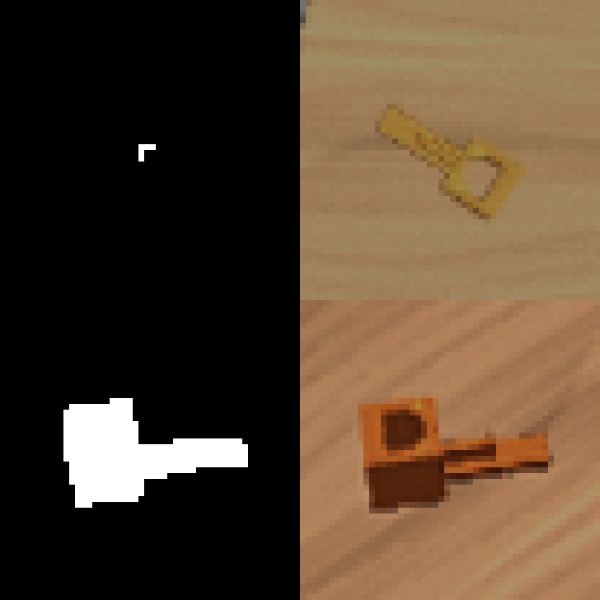

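```bash
cat > nav.py <<'E'
import json,sys,numpy as np
# state: commanded x,y,z (mm), yaw(deg). usage: go X Y Z YAW -> print ; did tx ty tz rz -> update ; set
F="cmd.json"
try: s=json.load(open(F))
except: s=[247.,491.,220.,np.degrees(2.676)]
def ax(): 
    a=np.radians(s[3]);return np.array([np.cos(a),np.sin(a)]),np.array([np.sin(a),-np.cos(a)])
a=sys.argv
def go(X,Y,Z,W):
    x,y=ax();d=np.array([X-s[0],Y-s[1]])
    dw=(W-s[3]+180)%360-180
    print("go",[X,Y,Z,W],"shift cm",np.round([d@x/10,d@y/10,(s[2]-Z)/10],2),"rz",round(-np.radians(dw),3),"rows",round(max(np.hypot(np.hypot(*d),Z-s[2])/41.7,abs(dw)/7.16),1))
def did(tx,ty,tz,rz):
    x,y=ax();p=np.array(s[:2])+10*(tx*x+ty*y);s[:]=[p[0],p[1],s[2]-10*tz,s[3]-np.degrees(rz)]
    json.dump(s,open(F,"w"));print("now",np.round(s,2))
if __name__=="__main__":
    i=1
    while i<len(a):
        (go if a[i]=="go" else did)(*map(float,a[i+1:i+5]));i+=5
E
python3 nav.py go 559.8 -349.3 220 132.1 go 559.8 -349.3 120 132.1 go 559.8 -349.3 30 132.1
```

```text
go [559.8, -349.3, 220.0, 132.1] shift cm [-65.68 -61.04   0.  ] rz 0.37 rows 21.5
go [559.8, -349.3, 120.0, 132.1] shift cm [-65.68 -61.04  10.  ] rz 0.37 rows 21.6
go [559.8, -349.3, 30.0, 132.1] shift cm [-65.68 -61.04  19.  ] rz 0.37 rows 22.0
```

Candidates for the yellow box: yellow lidded box at top px (339,184) / scene px (189,283). The purple look-alikes are at (362,148) and (377,254), and the other yellow items are the trays and the scanner head. Only the first is a yellow box with lugs and a black latch, and the crop confirms it.

Call:
{"op": "apply_moves", "data": {"moves": [[[-65.7,-61.0,0],[0,0,0.37],1],[[-65.7,-61.0,0],[0,0,0.37],1],[[-65.7,-61.0,0],[0,0,0.37],1],[[-65.7,-61.0,0],[0,0,0.37],1],[[-65.7,-61.0,0],[0,0,0.37],1],[[-65.7,-61.0,0],[0,0,0.37],1],[[-65.7,-61.0,0],[0,0,0.37],1],[[-65.7,-61.0,0],[0,0,0.37],1],[[-65.7,-61.0,0],[0,0,0.37],1],[[-65.7,-61.0,0],[0,0,0.37],1]]}}

```text
time: 0.93
tool_pos: [0.3924, 0.099, 0.2192]
ee_rot: [3.141, -0.0, 2.306]
wrist_force: [0.9, -0.0, 0.4]
width: 0.0938
```

```bash
echo "[392.5,100.0,220,132.1]">cmd.json; python3 nav.py go 559.8 -349.3 220 132.1 
```

```text
go [559.8, -349.3, 220.0, 132.1] shift cm [-44.55 -17.71   0.  ] rz -0.0 rows 11.5
```

Call:
{"op": "apply_moves", "data": {"moves": [[[-44.55,-17.7,0],[0,0,0],1],[[-44.55,-17.7,0],[0,0,0],1],[[-44.55,-17.7,0],[0,0,0],1],[[-44.55,-17.7,0],[0,0,0],1],[[-44.55,-17.7,0],[0,0,0],1],[[-44.55,-17.7,0],[0,0,0],1],[[-44.55,-17.7,4],[0,0,0],1],[[-44.55,-17.7,5],[0,0,0],1],[[-44.55,-17.7,6],[0,0,0],1],[[-44.55,-17.7,8],[0,0,0],1]]}}

```text
time: 1.77
tool_pos: [0.5363, -0.2852, 0.1736]
ee_rot: [3.141, 0.002, 2.305]
wrist_force: [-0.3, 0.2, 0.2]
width: 0.0939
```

```bash
python3 -c "
from h import *
o=robot.get_obs();print(o['tool_pos'],o['ee_rot'],o['time'])"
```

```text
[ 0.53629766 -0.28517602  0.17361325] [3.14089167e+00 2.41999313e-03 2.30497481e+00] 1.7667
```

```bash
echo "[536.8,-286.5,173.6,132.1]">cmd.json; python3 nav.py go 559.8 -349.3 100 132.1 
```

```text
go [559.8, -349.3, 100.0, 132.1] shift cm [-6.2  -2.5   7.36] rz -0.0 rows 2.4
```

Settle at z≈0.1 above the box, then look.

Call:
{"op": "apply_moves", "data": {"moves": [[[-6.2,-2.5,3],[0,0,0],1],[[-6.2,-2.5,5],[0,0,0],1],[[-6.2,-2.5,7.3],[0,0,0],1],[[-6.2,-2.5,7.3],[0,0,0],1],[[-6.2,-2.5,7.3],[0,0,0],1],[[-6.2,-2.5,7.3],[0,0,0],1],[[-6.2,-2.5,7.3],[0,0,0],1],[[-6.2,-2.5,7.3],[0,0,0],1],[[-6.2,-2.5,7.3],[0,0,0],1],[[-6.2,-2.5,7.3],[0,0,0],1]]}}

```text
time: 2.6
tool_pos: [0.5591, -0.345, 0.102]
ee_rot: [3.141, 0.003, 2.307]
wrist_force: [0.7, 0.7, 0.3]
width: 0.0942
```

```bash
python3 - <<'E'
from h import *
o=robot.get_obs();print(o['tool_pos'],o['ee_rot'],o['time'])
p=o['tool_pos']
ims=[]
for n in("top","scene"):
    im=np.ascontiguousarray(optics.snapshot(n)); cv2.imwrite(f"pics/{n}1_raw.png",im[:,:,::-1]);uv=proj(n,p)[0];print(n,uv)
    k,o=crop(im,uv,33,6);k=np.ascontiguousarray(k)
    cv2.circle(k,tuple(int(v) for v in ((uv-o)*6+3)),3,(255,0,255),-1);ims.append(k[:396,:396])
cv2.imwrite("pics/g1.png",np.hstack(ims)[:,:,::-1])
E
```

```text
[ 0.55909109 -0.34504123  0.10197775] [3.14096785e+00 2.66385861e-03 2.30650029e+00] 2.6
top [340.13040401 180.94352753]
scene [185.98316287 265.87210743]
```

View pics/g1.png

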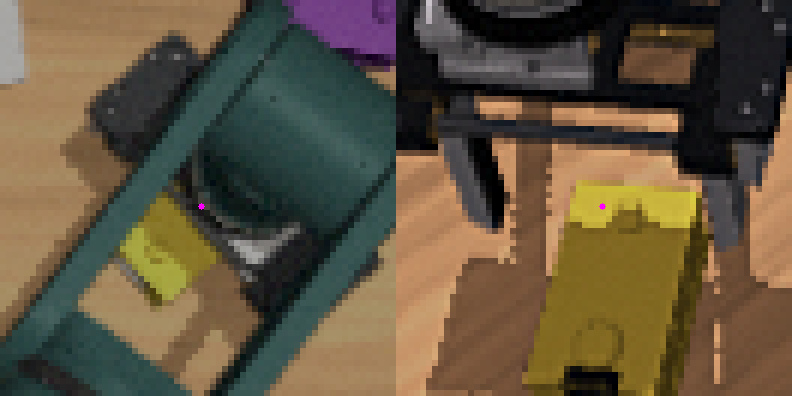

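```bash
echo "[559.1,-345.0,102,132.1]">cmd.json; python3 nav.py go 559.8 -349.3 27 132.1 
```

```text
go [559.8, -349.3, 27.0, 132.1] shift cm [-0.37 -0.24  7.5 ] rz -0.0 rows 1.8
```

Call:
{"op": "apply_moves", "data": {"moves": [[[-0.37,-0.24,2],[0,0,0],1],[[-0.37,-0.24,4],[0,0,0],1],[[-0.37,-0.24,6],[0,0,0],1],[[-0.37,-0.24,7],[0,0,0],1],[[-0.37,-0.24,7.5],[0,0,0],1],[[-0.37,-0.24,7.5],[0,0,0],1],[[-0.37,-0.24,7.5],[0,0,0],0.75],[[-0.37,-0.24,7.5],[0,0,0],0.6],[[-0.37,-0.24,7.5],[0,0,0],0.55],[[-0.37,-0.24,7.5],[0,0,0],0.5]]}}

```text
time: 3.53
tool_pos: [0.5599, -0.35, 0.0266]
ee_rot: [3.141, 0.002, 2.306]
wrist_force: [0.7, 0.1, -0.4]
width: 0.0707
```

Call:
{"op": "apply_moves", "data": {"moves": [[[0,0,0],[0,0,0],0.4],[[0,0,0],[0,0,0],0.4],[[0,0,0],[0,0,0],0.3],[[0,0,0],[0,0,0],0.3],[[0,0,0],[0,0,0],0.3],[[0,0,-0.5],[0,0,0],0.3],[[0,0,-1.5],[0,0,0],0.3],[[0,0,-3],[0,0,0],0.3],[[0,0,-4.5],[0,0,0],0.3],[[0,0,-6],[0,0,0],0.3]]}}

```text
time: 4.37
tool_pos: [0.5587, -0.3492, 0.0854]
ee_rot: [-3.141, -0.002, 2.306]
wrist_force: [1.2, 0.2, -2.2]
width: 0.0576
```

```bash
python3 -c "
from h import *
o=robot.get_obs();print(o['tool_pos'],o['ee_rot'],o['time'],o['wrist_force'],o['wrist_torque'])"
```

```text
[ 0.55874797 -0.34919843  0.08541568] [-3.14142185e+00 -1.67856343e-03  2.30580770e+00] 4.3667 [ 1.17020926  0.2046996  -2.21446187] [-0.07726552  0.0290201  -0.00564714]
```

```bash
echo "[559.6,-349.9,86.6,132.1]">cmd.json; python3 nav.py go 502.8 -18.2 200 167.85  go 502.8 -18.2 62 167.85
```

```text
go [502.8, -18.2, 200.0, 167.85] shift cm [ 28.42  18.02 -11.34] rz -0.624 rows 8.5
go [502.8, -18.2, 62.0, 167.85] shift cm [28.42 18.02  2.46] rz -0.624 rows 8.1
```

Call:
{"op": "apply_moves", "data": {"moves": [[[0,0,-3],[0,0,0],0.3],[[2,1.3,-6],[0,0,-0.05],0.3],[[5,3.2,-9],[0,0,-0.12],0.3],[[8,5,-11],[0,0,-0.2],0.3],[[11,7,-11],[0,0,-0.28],0.3],[[14,8.9,-11],[0,0,-0.36],0.3],[[17,10.8,-11],[0,0,-0.44],0.3],[[20,12.7,-11],[0,0,-0.52],0.3],[[23,14.6,-11],[0,0,-0.58],0.3],[[25.5,16.2,-11],[0,0,-0.624],0.3]]}}

```text
time: 5.2
tool_pos: [0.5072, -0.0494, 0.1955]
ee_rot: [3.141, -0.0, 2.933]
wrist_force: [0.5, 0.3, -2.2]
width: 0.0579
```

```bash
python3 nav.py did 25.5 16.2 -11 -.624 go 502.8 -18.2 140 167.85  go 502.8 -18.2 62 167.85
```

```text
now [508.84 -52.09 196.6  167.85]
go [502.8, -18.2, 140.0, 167.85] shift cm [1.3  3.19 5.66] rz 0.0 rows 1.6
go [502.8, -18.2, 62.0, 167.85] shift cm [ 1.3   3.19 13.46] rz 0.0 rows 3.3
```

Call:
{"op": "apply_moves", "data": {"moves": [[[0.8,1.8,0],[0,0,0],0.3],[[1.3,3.2,1],[0,0,0],0.3],[[1.3,3.2,4],[0,0,0],0.3],[[1.3,3.2,7],[0,0,0],0.3],[[1.3,3.2,10],[0,0,0],0.3],[[1.3,3.2,12.5],[0,0,0],0.3],[[1.3,3.2,13.4],[0,0,0],0.3],[[1.3,3.2,13.4],[0,0,0],0.3],[[1.3,3.2,13.4],[0,0,0],0.3],[[1.3,3.2,13.4],[0,0,0],0.3]]}}

```text
time: 6.03
tool_pos: [0.504, -0.018, 0.0635]
ee_rot: [3.141, 0.004, 2.93]
wrist_force: [-0.1, -0.2, -2.7]
width: 0.058
```

```bash
python3 nav.py did 1.3 3.2 13.4 0; python3 - <<'E'
from h import *
o=robot.get_obs();print(o['tool_pos'],o['ee_rot'],o['time'],o['width'])
p=o['tool_pos']
ims=[]
for n in("top","scene"):
    im=np.ascontiguousarray(optics.snapshot(n)); cv2.imwrite(f"pics/{n}2_raw.png",im[:,:,::-1]);uv=proj(n,p)[0];print(n,uv)
    k,o=crop(im,uv,33,6);k=np.ascontiguousarray(k);print(o)
    cv2.circle(k,tuple(int(v) for v in ((uv-o)*6+3)),3,(255,0,255),-1);ims.append(k[:396,:396])
cv2.imwrite("pics/g2.png",np.hstack(ims)[:,:,::-1])
E
```

```text
now [502.87 -18.07  62.6  167.85]
[ 0.50398972 -0.0180041   0.06349703] [3.1412503  0.00396795 2.92971754] 6.0333 0.057993090905399496
top [250.56900907 195.26047816]
(217, 162)
scene [264.28631923 197.82659515]
(231, 164)
```

View pics/g2.png

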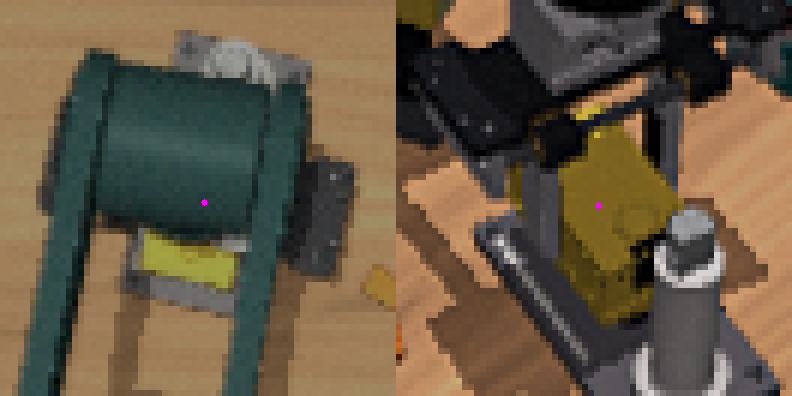

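```bash
cat > ov.py <<'E'
from h import *
def outline(cx,cy,yaw,z,L=100,W=58):
    a=np.radians(yaw);Rm=np.array([[np.cos(a),-np.sin(a)],[np.sin(a),np.cos(a)]])
    q=np.array([[L/2,W/2],[L/2,-W/2],[-L/2,-W/2],[-L/2,W/2]])
    p=q@Rm.T+[cx,cy];return np.c_[p,[z]*4]/1e3
def draw(n,f,polys,ctr,h,s,out):
    im=rd(f);k,o=crop(im,ctr,h,s);k=np.ascontiguousarray(k)
    for P,col in polys:
        uv=(proj(n,P)-o)*s+s/2-.5
        cv2.polylines(k,[np.int32(np.round(uv*8))],True,col,1,cv2.LINE_AA,3)
    cv2.imwrite(out,k[:,:,::-1])
E
python3 - <<'E'
from ov import *
zt=63.5-26.6+46
draw("scene","pics/scene2_raw.png",[(outline(505.1,-18.5,-12.1,zt),(255,0,255)),(outline(505.1,-18.5,-12.1,zt-46),(0,255,255))],(265,200),26,15,"pics/o2.png")
E
```

```text
(no output)
```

View pics/o2.png

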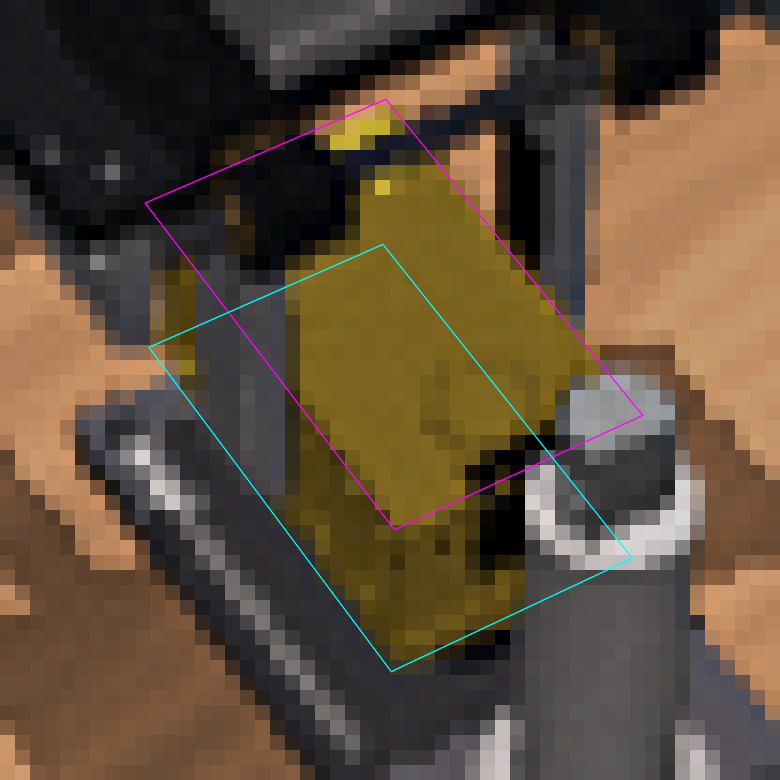

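Call:
{"op": "apply_moves", "data": {"moves": [[[0,0,0.4],[0,0,0],0.3],[[0,0,0.8],[0,0,0],0.3],[[0,0,1.1],[0,0,0],0.3],[[0,0,1.4],[0,0,0],0.3],[[0,0,1.6],[0,0,0],0.3],[[0,0,1.75],[0,0,0],0.3],[[0,0,1.9],[0,0,0],0.3],[[0,0,2.0],[0,0,0],0.3],[[0,0,2.05],[0,0,0],0.3],[[0,0,2.1],[0,0,0],0.3]]}}

```text
time: 6.97
tool_pos: [0.5025, -0.0177, 0.0402]
ee_rot: [3.142, 0.0, 2.93]
wrist_force: [0.1, 1.0, -3.1]
width: 0.0578
```

Call:
{"op": "apply_moves", "data": {"moves": [[[0,0,0.05],[0,0,0],0.3],[[0,0,0.1],[0,0,0],0.3],[[0,0,0.15],[0,0,0],0.3],[[0,0,0.2],[0,0,0],0.3],[[0,0,0.25],[0,0,0],0.3],[[0,0,0.3],[0,0,0],0.3],[[0,0,0.35],[0,0,0],0.3],[[0,0,0.35],[0,0,0],0.3],[[0,0,0.35],[0,0,0],0.3],[[0,0,0.35],[0,0,0],0.3]]}}

```text
time: 7.8
tool_pos: [0.5024, -0.0177, 0.0377]
ee_rot: [3.142, 0.0, 2.93]
wrist_force: [-4.4, 0.2, 5.6]
width: 0.0579
```

Call:
{"op": "apply_moves", "data": {"moves": [[[0,0,0.3],[0,0,0],0.6],[[0,0,0.3],[0,0,0],0.75],[[0,0,0.3],[0,0,0],1],[[0,0,0.3],[0,0,0],1],[[0,0,0.3],[0,0,0],1],[[0,0,0],[0,0,0],1],[[0,0,-2],[0,0,0],1],[[0,0,-6],[0,0,0],1],[[0,0,-10],[0,0,0],1],[[0,0,-14],[0,0,0],1]]}}

```text
time: 8.63
tool_pos: [0.5018, -0.0176, 0.1777]
ee_rot: [3.142, -0.002, 2.93]
wrist_force: [-0.1, -0.4, -0.1]
width: 0.0939
```

```bash
python3 nav.py did 0 0 2.1 0 did 0 0 .35 0  did 0 0 -14 0 go 456.2 203.4 178 90.9; python3 -c "
from h import *
o=robot.get_obs();print(o['tool_pos'],o['ee_rot'],o['time'],o['width'])"
```

```text
now [502.87 -18.07  41.6  167.85]
now [502.87 -18.07  38.1  167.85]
now [502.87 -18.07 178.1  167.85]
go [456.2, 203.4, 178.0, 90.9] shift cm [9.220e+00 2.067e+01 1.000e-02] rz 1.343 rows 10.7
[ 0.50176934 -0.01764245  0.17771236] [ 3.14158030e+00 -1.56079161e-03  2.92978004e+00] 8.6333 0.09389335831284228
```

Call:
{"op": "apply_moves", "data": {"moves": [[[1,2,0],[0,0,0.12],1],[[2,4.5,0],[0,0,0.24],1],[[3,7,0],[0,0,0.36],1],[[4,9.5,0],[0,0,0.48],1],[[5,12,0],[0,0,0.6],1],[[6,14.5,0],[0,0,0.72],1],[[7.5,17,0],[0,0,0.84],1],[[8.5,19,0],[0,0,0.96],1],[[9.2,20.6,2],[0,0,1.08],1],[[9.2,20.6,4],[0,0,1.2],1]]}}

```text
time: 9.47
tool_pos: [0.456, 0.2063, 0.1378]
ee_rot: [3.138, -0.002, 1.728]
wrist_force: [-0.4, -0.1, -0.1]
width: 0.0938
```

```bash
python3 nav.py did 9.2 20.6 4 1.2 go 456.2 203.6 90 91 go 456.2 203.6 24 91
```

```text
now [456.27 202.68 138.1   99.1 ]
go [456.2, 203.6, 90.0, 91.0] shift cm [0.09 0.01 4.81] rz 0.141 rows 1.2
go [456.2, 203.6, 24.0, 91.0] shift cm [9.000e-02 1.000e-02 1.141e+01] rz 0.141 rows 2.7
```

Call:
{"op": "apply_moves", "data": {"moves": [[[0.1,0,0],[0,0,0.1],1],[[0.1,0,2],[0,0,0.141],1],[[0.1,0,4],[0,0,0.141],1],[[0.1,0,6],[0,0,0.141],1],[[0.1,0,8],[0,0,0.141],1],[[0.1,0,9.5],[0,0,0.141],1],[[0.1,0,10.5],[0,0,0.141],1],[[0.1,0,11.2],[0,0,0.141],1],[[0.1,0,11.4],[0,0,0.141],1],[[0.1,0,11.4],[0,0,0.141],1]]}}

```text
time: 10.3
tool_pos: [0.4557, 0.204, 0.0227]
ee_rot: [-3.142, -0.0, 1.589]
wrist_force: [0.7, 0.5, -1.0]
width: 0.0937
```

```bash
python3 nav.py did .1 0 11.4 .141; python3 -c "
from h import *
o=robot.get_obs();print(o['tool_pos'],o['ee_rot'],o['time'],o['width'])"
```

```text
now [456.12 203.67  24.1   91.02]
[0.45568906 0.20402549 0.02269457] [-3.14150536e+00 -5.44111922e-05  1.58874915e+00] 10.3 0.09374849329772028
```

Call:
{"op": "apply_moves", "data": {"moves": [[[0,0,0],[0,0,0],0.7],[[0,0,0],[0,0,0],0.6],[[0,0,0],[0,0,0],0.5],[[0,0,0],[0,0,0],0.4],[[0,0,0],[0,0,0],0.3],[[0,0,0],[0,0,0],0.3],[[0,0,0],[0,0,0],0.3],[[0,0,0],[0,0,0],0.3],[[0,0,0],[0,0,0],0.3],[[0,0,0],[0,0,0],0.3]]}}

```text
time: 11.13
tool_pos: [0.4558, 0.2041, 0.0231]
ee_rot: [3.141, -0.0, 1.589]
wrist_force: [0.8, 0.0, 0.7]
width: 0.058
```

```bash
 python3 - <<'E'
from ov import *
o=robot.get_obs();print(o['tool_pos'],o['ee_rot'],o['time'],o['width'])
for n in("top","scene"):
    im=optics.snapshot(n); cv2.imwrite(f"pics/{n}3_raw.png",im[:,:,::-1])
draw("scene","pics/scene3_raw.png",[(outline(455.7,203.4,91,42),(255,0,255)),(outline(458.6,203.4,91,42),(0,255,255))],(302,160),24,16,"pics/o3.png")
draw("scene","pics/scene3_raw.png",[(outline(505.1,-18.5,-12.1,58),(255,0,255)),(outline(505.1,-18.5,-12.1,12),(0,255,255))],(265,205),24,16,"pics/o3b.png")
a=np.hstack([cv2.imread("pics/o3.png"),cv2.imread("pics/o3b.png")]);cv2.imwrite("pics/o3c.png",cv2.resize(a,(800,400),interpolation=cv2.INTER_AREA))
E
```

```text
[0.45583884 0.20407123 0.02305112] [ 3.14093424e+00 -2.30855751e-04  1.58881791e+00] 11.1333 0.05799210840577389
```

View pics/o3c.png

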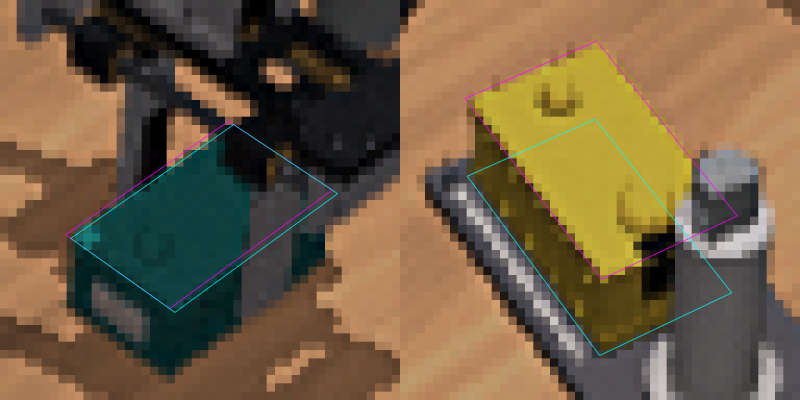

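```bash
 python3 - <<'E'
from meas import *
from ov import *
t=rd("pics/top3_raw.png")
m=mask(t,(251,196),30,22,35,110,110)
print([np.round(q,1) for q in rect("top",m,.058)])
# lug centres on the yellow lid prediction
draw("top","pics/top3_raw.png",[(outline(500.5,-18,-12.1,58),(255,0,255))],(251,196),24,16,"pics/o3t.png")
E
```

```text
[array([501.7, -18.1]), array([500.5, -17.8]), array([101.6,  59.4]), np.float64(-12.7)]
```

View pics/o3t.png

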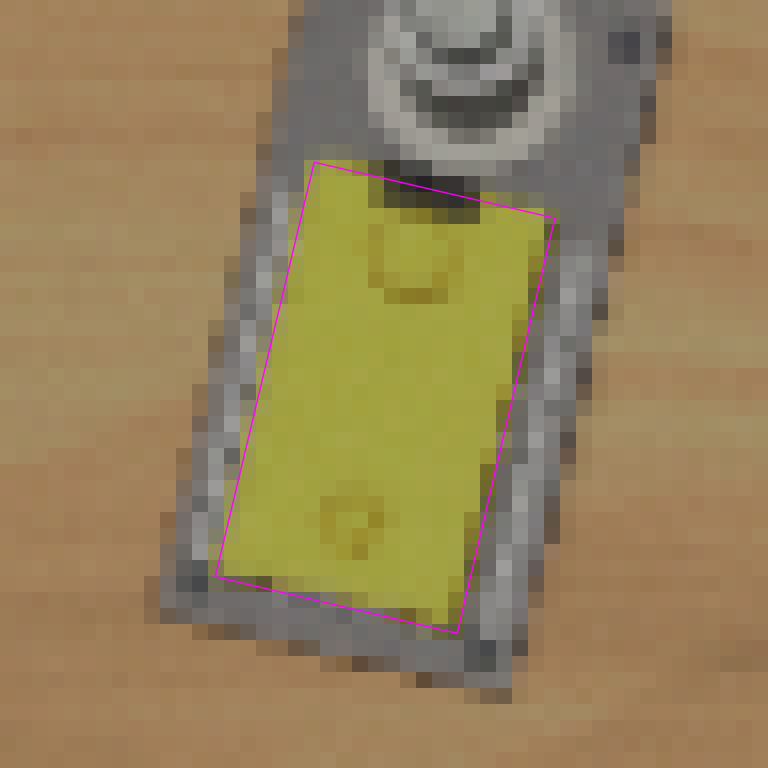

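```bash
python3 nav.py go 456.12 203.67 184 91 go 502.6 -18.1 184 -12.1
```

```text
go [456.12, 203.67, 184.0, 91.0] shift cm [  0.     0.   -15.99] rz 0.0 rows 3.8
go [502.6, -18.1, 184.0, -12.1] shift cm [-22.26   4.25 -15.99] rz 1.8 rows 14.4
```

Call:
{"op": "apply_moves", "data": {"moves": [[[0,0,-0.7],[0,0,0],0.3],[[0,0,-2],[0,0,0],0.3],[[0,0,-4.5],[0,0,0],0.3],[[0,0,-7.5],[0,0,0.05],0.3],[[0,0,-10.5],[0,0,0.12],0.3],[[-0.5,0,-13.5],[0,0,0.22],0.3],[[-1.5,0.2,-15.5],[0,0,0.34],0.3],[[-3.5,0.6,-16],[0,0,0.46],0.3],[[-6,1.1,-16],[0,0,0.58],0.3],[[-8.5,1.6,-16],[0,0,0.7],0.3]]}}

```text
time: 12.07
tool_pos: [0.4726, 0.1187, 0.1826]
ee_rot: [-3.141, 0.001, 0.884]
wrist_force: [-0.1, -0.5, -4.4]
width: 0.0576
```

```bash
python3 nav.py did -8.5 1.6 -16 .7 go 502.6 -18.1 184 -12.1
```

```text
now [473.63 118.96 184.1   50.91]
go [502.6, -18.1, 184.0, -12.1] shift cm [-8.810e+00  1.089e+01  1.000e-02] rz 1.1 rows 8.8
```

Call:
{"op": "apply_moves", "data": {"moves": [[[-1.1,1.4,0],[0,0,0.12],0.3],[[-2.2,2.7,0],[0,0,0.24],0.3],[[-3.3,4.1,0],[0,0,0.36],0.3],[[-4.4,5.4,0],[0,0,0.48],0.3],[[-5.5,6.8,0],[0,0,0.6],0.3],[[-6.6,8.2,0],[0,0,0.72],0.3],[[-7.6,9.4,0],[0,0,0.84],0.3],[[-8.4,10.4,0],[0,0,0.96],0.3],[[-8.8,10.9,0],[0,0,1.06],0.3],[[-8.8,10.9,1],[0,0,1.1],0.3]]}}

```text
time: 12.9
tool_pos: [0.5028, -0.0194, 0.1734]
ee_rot: [3.141, -0.001, -0.217]
wrist_force: [-0.0, -0.1, -3.3]
width: 0.0575
```

```bash
python3 nav.py did -8.8 10.9 1 1.1 go 502.6 -18.1 104 -12.1
```

```text
now [502.74 -18.07 174.1  -12.11]
go [502.6, -18.1, 104.0, -12.1] shift cm [-0.01  0.01  7.01] rz -0.0 rows 1.7
```

Call:
{"op": "apply_moves", "data": {"moves": [[[0,0,1.5],[0,0,0],0.3],[[0,0,3],[0,0,0],0.3],[[0,0,4.5],[0,0,0],0.3],[[0,0,6],[0,0,0],0.3],[[0,0,6.7],[0,0,0],0.3],[[0,0,7],[0,0,0],0.3],[[0,0,7],[0,0,0],0.3],[[0,0,7],[0,0,0],0.3],[[0,0,7],[0,0,0],0.3],[[0,0,7],[0,0,0],0.3]]}}

```text
time: 13.73
tool_pos: [0.503, -0.0178, 0.1039]
ee_rot: [-3.141, -0.002, -0.211]
wrist_force: [0.5, 1.0, -3.6]
width: 0.0576
```

```bash
 python3 nav.py did 0 0 7 0; python3 - <<'E'
from ov import *
o=robot.get_obs();print(o['tool_pos'],o['ee_rot'],o['time'],o['width'])
for n in("scene",):
    im=optics.snapshot(n); cv2.imwrite(f"pics/{n}4_raw.png",im[:,:,::-1])
z=o['tool_pos'][2]*1e3-23.05
draw("scene","pics/scene4_raw.png",[(outline(505.1,-18.5,-12.1,z+42),(255,0,255)),(outline(505.1,-18.5,-12.1,z),(0,255,255)),(outline(505.1,-18.5,-12.1,58),(255,255,255)),(outline(505.1,-18.5,-12.1,12),(255,255,255))],(265,200),26,15,"pics/o4.png")
E
```

```text
now [502.74 -18.07 104.1  -12.11]
[ 0.50296055 -0.01780454  0.10386166] [-3.14138390e+00 -2.07982082e-03 -2.11139206e-01] 13.7333 0.05763207402340547
```

View pics/o4.png

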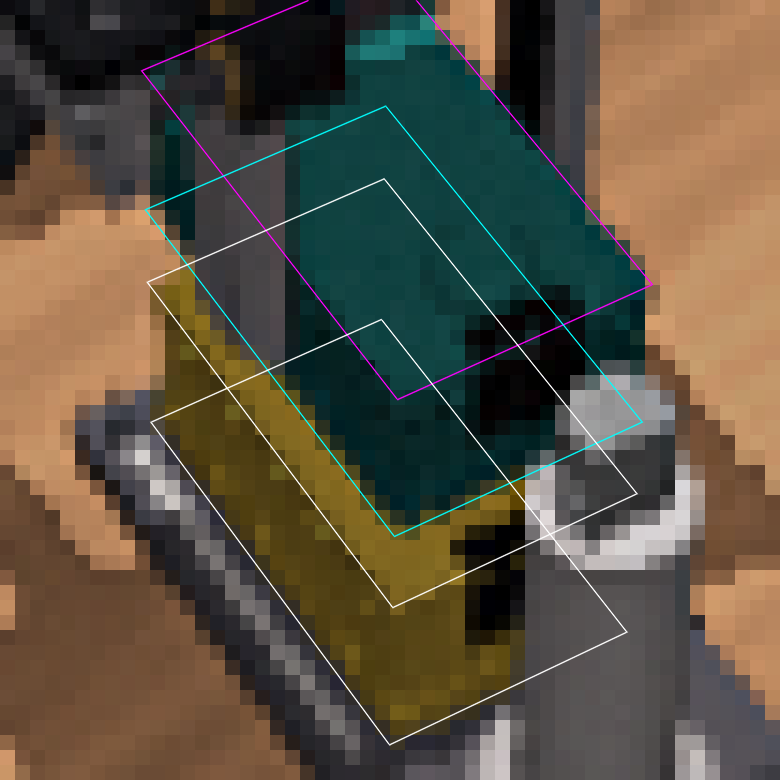

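Call:
{"op": "apply_moves", "data": {"moves": [[[0,0,0.4],[0,0,0],0.3],[[0,0,0.8],[0,0,0],0.3],[[0,0,1.1],[0,0,0],0.3],[[0,0,1.3],[0,0,0],0.3],[[0,0,1.5],[0,0,0],0.3],[[0,0,1.6],[0,0,0],0.3],[[0,0,1.7],[0,0,0],0.3],[[0,0,1.8],[0,0,0],0.3],[[0,0,1.9],[0,0,0],0.3],[[0,0,1.9],[0,0,0],0.3]]}}

```text
time: 14.62
tool_pos: [0.5022, -0.0177, 0.0836]
ee_rot: [-3.142, 0.0, -0.211]
wrist_force: [0.1, 0.3, -4.1]
width: 0.0579
```

Call:
{"op": "apply_moves", "data": {"moves": [[[0,0,0.05],[0,0,0],0.3],[[0,0,0.1],[0,0,0],0.3],[[0,0,0.15],[0,0,0],0.3],[[0,0,0.2],[0,0,0],0.3],[[0,0,0.25],[0,0,0],0.3],[[0,0,0.3],[0,0,0],0.3],[[0,0,0.33],[0,0,0],0.3],[[0,0,0.33],[0,0,0],0.3],[[0,0,0.33],[0,0,0],0.3],[[0,0,0.33],[0,0,0],0.3]]}}

```text
time: 15.45
tool_pos: [0.5023, -0.0177, 0.0811]
ee_rot: [-3.142, -0.0, -0.211]
wrist_force: [-2.7, -0.1, 2.0]
width: 0.0576
```

Call:
{"op": "apply_moves", "data": {"moves": [[[0,0,0.08],[0,0,0],0.3],[[0,0,0.08],[0,0,0],0.6],[[0,0,0.05],[0,0,0],0.75],[[0,0,0],[0,0,0],1],[[0,0,0],[0,0,0],1],[[0,0,0],[0,0,0],1],[[0,0,-2],[0,0,0],1],[[0,0,-5],[0,0,0],1],[[0,0,-9],[0,0,0],1],[[0,0,-12],[0,0,0],1]]}}

```text
time: 16.28
tool_pos: [0.5026, -0.0178, 0.2027]
ee_rot: [-3.141, -0.002, -0.211]
wrist_force: [0.7, 0.9, 0.6]
width: 0.0938
```

```bash
 python3 nav.py did 0 0 1.9 0 did 0 0 .33 0 did 0 0 -12 0; python3 - <<'E'
from meas import *
t=rd("pics/top0_raw.png");s=rd("pics/scene0_raw.png")
c=(290,214);hsv=cv2.cvtColor(np.ascontiguousarray(t),cv2.COLOR_RGB2HSV)
print(hsv[205,275],hsv[219,284],hsv[213,295],hsv[200,300])
x0,y0=265,191
for smin in (140,150,160):
    m=mask(t,c,26,5,28,smin,60);k,_=crop(np.dstack([m]*3),c,26,6);cv2.imwrite(f"pics/km{smin}.png",k)
    print(smin,(m>0).sum())
# scene bore + hub top
c=(215,221)
g=cv2.cvtColor(np.ascontiguousarray(s),cv2.COLOR_RGB2HSV)[:,:,2]
k,o=crop(g,(209,218),12,1);print(o);print(k)
E
python3 -c "
import cv2,numpy as np
cv2.imwrite('pics/km.png',np.hstack([cv2.resize(cv2.imread(f'pics/km{s}.png'),(260,260)) for s in(140,150,160)]))"
```

```text
now [502.74 -18.07  85.1  -12.11]
now [502.74 -18.07  81.8  -12.11]
now [502.74 -18.07 201.8  -12.11]
[ 17 114 159] [ 17 110 160] [ 20 170 159] [ 18 107 158]
140 207
150 197
160 186
(197, 206)
[[175 175 176 176 175 173 174 176 178 175 173 166 163 159 166 176 178 176
  176 175 174 175 175 178]
 [177 175 169 171 176 177 177 177 174 171 165 161 163 169 174 177 176 174
  176 174 176 178 178 173]
 [175 171 165 171 177 178 177 171 168 162 161 166 174 175 177 175 175 175
  178 177 176 177 174 171]
 [170 171 177 176 177 175 171 165 161 164 169 173 177 177 173 176 175 175
  176 176 177 171 167 162]
 [176 177 177 177 173 170 164 163 169 174 177 178 175 175 176 176 178 175
  177 177 170 164 161 161]
 [176 176 174 169 168 163 163 167 174 176 177 178 175 173 176 175 174 177
  174 168 164 162 163 167]
 [177 172 171 165 166 166 165 174 179 178 178 175 176 174 174 175 174 172
  166 164 163 167 167 169]
 [173 170 170 172 174 178 174 172 171 165 164 174 180 176 174 175 167 164
  160 165 170 167 168 172]
 [167 166 172 172 176 179 146 117 115  95  88 133 162 179 178 172 163 162
  166 168 169 172 174 173
[... 817 characters left out ...]
75 179 166 141 117 118  96  95  73  73  73  73  77  77  79  61 129
  129 131 166 191 184 178]
 [176 176 180 113  72  72  76  77  78  81  82  83  82  84  82  84  53 170
  176 171 171 168 140 105]
 [174 173 181 136  81  79  82  82  84  84  84  84  84  83  83  82  79  81
   68  60  63  69  90 106]
 [173 173 184 146  81  79  83  83  85  81  85  84  85  84  83  83  79 105
  102  95  93 106 150 155]
 [177 176 180 172  88  79  84  84  84  84  84  84  82  84  83  81  79 132
  152 152 153 153 155 155]
 [175 177 179 190  97  79  82  84  82  83  84  83  82  83  80  81  74 112
  146 149 151 155 158 161]
 [177 177 177 186 108  80  83  82  81  79  78  79  81  78  76  74  97 135
  152 154 156 159 162 163]]
```

View pics/km.png

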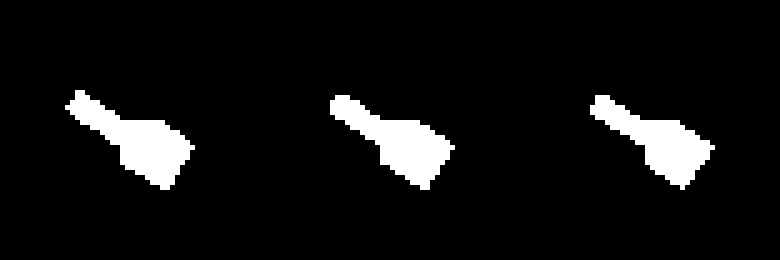

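```bash
cat > kp.py <<'E'
from meas import *
def keeper(t,s,ct=(290,214),cs=(215,221),v=True):
    out={}
    for n,im,c,smin,vmin,kk,hm in(("top",t,ct,140,90,7,28),("scene",s,cs,195,125,7,20)):
        m=mask(im,c,26,4,hm,smin,vmin)
        cc=max(cv2.findContours(m,cv2.RETR_EXTERNAL,cv2.CHAIN_APPROX_NONE)[0],key=cv2.contourArea);cv2.drawContours(m,[cc],-1,255,-1)
        hub=cv2.morphologyEx(m,cv2.MORPH_OPEN,np.ones((kk,kk)))
        hub=cv2.morphologyEx(m,cv2.MORPH_OPEN,cv2.getStructuringElement(cv2.MORPH_ELLIPSE,(7,7)))
        r=rect(n,hub,.040)
        arm=cv2.bitwise_and(m,cv2.bitwise_not(cv2.dilate(hub,np.ones((3,3)))))
        ys,xs=np.nonzero(arm)
        P=np.array([onz(n,p,.010)[:2]*1e3 for p in np.c_[xs,ys]])
        vx,vy,x0,y0=cv2.fitLine(P.astype(np.float32),cv2.DIST_L2,0,.01,.01).ravel()
        d=np.array([vx,vy]);h=r[0]
        if (P.mean(0)-h)@d>0:d=-d
        # hub centre offset from arm line
        off=np.cross(d,h-np.array([x0,y0]))
        ext=[np.round((q-h)@d,1) for q in (P[((P-h)@d).argmin()],)]
        print(n,"hub",[np.round(q,1) for q in r],"armyaw",np.round(np.degrees(np.arctan2(d[1],d[0])),1),"off",np.round(off,1),"armend",ext,"ctr2arm yaw",np.round(np.degrees(np.arctan2(*(h-P.mean(0))[::-1])),1))
        k,_=crop(np.dstack([m,hub,arm]),c,26,7);k2,_=crop(im,c,26,7);cv2.imwrite(f"pics/kp_{n}.png",np.hstack([k,k2])[:,:,::-1])
if __name__=="__main__":
    keeper(rd("pics/top0_raw.png"),rd("pics/scene0_raw.png"))
    a=np.vstack([cv2.imread("pics/kp_top.png"),cv2.imread("pics/kp_scene.png")]);cv2.imwrite("pics/kp.png",cv2.resize(a,(600,600),interpolation=cv2.INTER_NEAREST))
E
python3 kp.py
```

```text
top hub [array([ 425.9, -180.8]), array([ 425.3, -182.2]), array([57.2, 42.3]), np.float64(64.4)] armyaw -124.6 off 1.7 armend [np.float64(-69.6)] ctr2arm yaw -122.6
scene hub [array([ 427. , -187.8]), array([ 426.7, -188. ]), array([39.6, 38.9]), np.float64(-36.7)] armyaw -125.8 off 2.5 armend [np.float64(-74.6)] ctr2arm yaw -122.6kp.py:17: DeprecationWarning: Arrays of 2-dimensional vectors are deprecated. Use arrays of 3-dimensional vectors instead. (deprecated in NumPy 2.0)
  off=np.cross(d,h-np.array([x0,y0]))
```

View pics/kp.png

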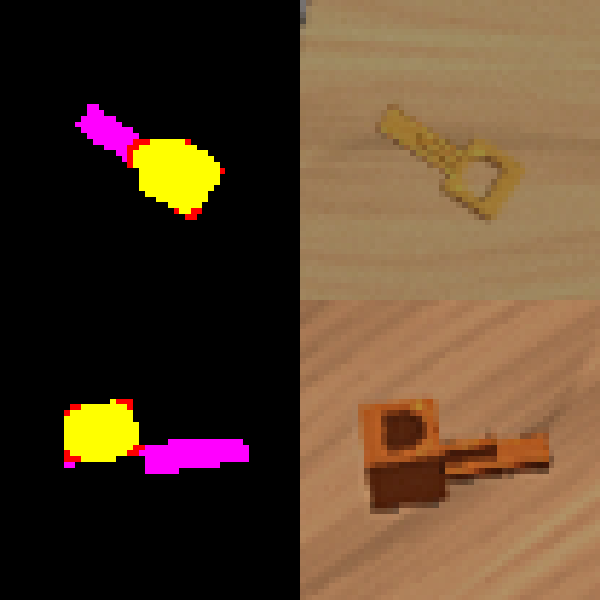

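```bash
python3 - <<'E'
from h import *
a,_=crop(rd("pics/scene0_raw.png"),(300,166),22,9);b,_=crop(rd("pics/scene3_raw.png"),(300,166),22,9)
b=np.clip(b.astype(int)*2,0,255).astype(np.uint8)
cv2.imwrite("pics/cmp.png",np.hstack([a,b])[:,:,::-1])
E
```

```text
(no output)
```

View pics/cmp.png

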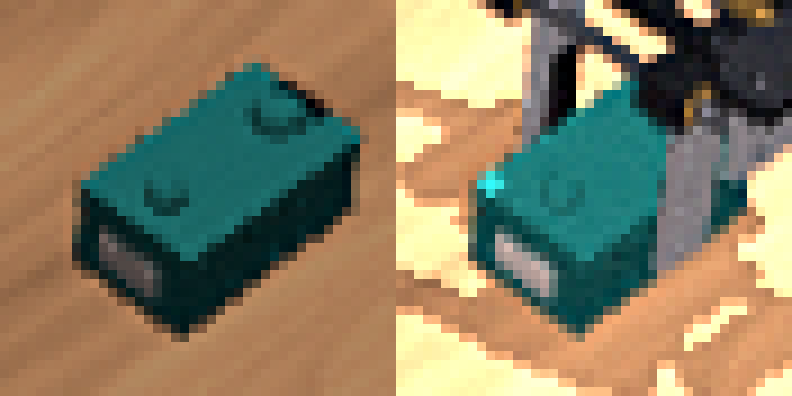

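```bash
python3 nav.py go 424 -187.8 120 -35.5;  python3 - <<'E'
from h import *
ims=[]
for n,c in(("top",(256,174)),("scene",(281,207))):
    im=optics.snapshot(n); cv2.imwrite(f"pics/{n}5_raw.png",im[:,:,::-1])
    k,o=crop(rd(f"pics/{n}0_raw.png"),c,14,14);print(o);ims.append(k)
cv2.imwrite("pics/post.png",np.hstack(ims)[:,:,::-1])
E
```

```text
go [424.0, -187.8, 120.0, -35.5] shift cm [-4.14 18.25  8.18] rz 0.408 rows 4.9
(242, 160)
(267, 193)
```

View pics/post.png

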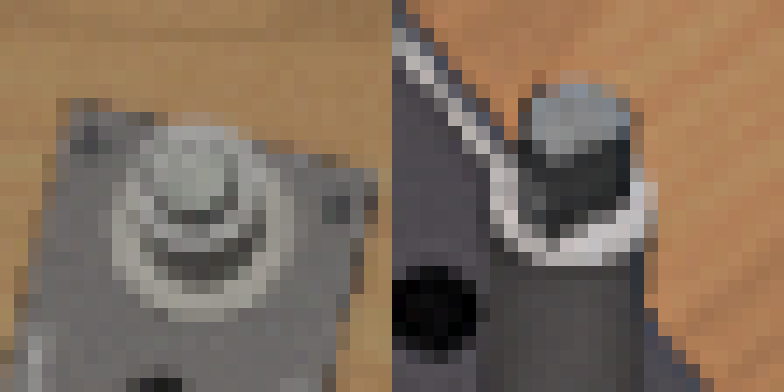

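```bash
python3 - <<'E'
from h import *
for n,b in(("scene",2.4),("top",-2.3)):
    for r,z in((17,109.5),(10.5,135.5)):
        th=np.linspace(0,2*np.pi,73);P=np.c_[584.8+b+r*np.cos(th),-35.6+r*np.sin(th),z+0*th]/1e3
        u=proj(n,P);print(n,z,u.min(0).round(1),u.max(0).round(1))
E
```

```text
scene 109.5 [273.9 202.4] [285.7 211.6]
scene 135.5 [276.5 198.3] [283.9 204. ]
top 109.5 [250.8 168.2] [260.1 177.4]
top 135.5 [252.4 169. ] [258.3 174.8]
```

Call:
{"op": "apply_moves", "data": {"moves": [[[-0.6,3.5,0],[0,0,0.1],1],[[-1.5,7,0],[0,0,0.2],1],[[-2.5,11,0.5],[0,0,0.3],1],[[-3.4,15,2],[0,0,0.408],1],[[-4.1,17.5,4],[0,0,0.408],1],[[-4.1,18.2,6],[0,0,0.408],1],[[-4.1,18.2,8.2],[0,0,0.408],1],[[-4.1,18.2,9.2],[0,0,0.408],1],[[-4.1,18.2,10.2],[0,0,0.408],1],[[-4.1,18.2,10.2],[0,0,0.408],1]]}}

```text
time: 17.22
tool_pos: [0.4229, -0.186, 0.096]
ee_rot: [3.141, 0.004, -0.619]
wrist_force: [-0.5, 1.0, -0.2]
width: 0.0939
```

```bash
python3 nav.py did -4.1 18.2 10.2 0.408; python3 - <<'E'
from h import *
o=robot.get_obs();p=o['tool_pos'];print(p,o['ee_rot'],o['time'])
ims=[]
for n in("top","scene"):
    im=np.ascontiguousarray(optics.snapshot(n)); cv2.imwrite(f"pics/{n}6_raw.png",im[:,:,::-1]);uv=proj(n,p)[0]
    k,o=crop(im,uv,33,6);k=np.ascontiguousarray(k)
    cv2.circle(k,tuple(int(v) for v in ((uv-o)*6+3)),3,(255,0,255),-1);ims.append(k[:396,:396])
cv2.imwrite("pics/g6.png",np.hstack(ims)[:,:,::-1])
E
```

```text
now [ 424.46 -187.41   99.8   -35.49]
[ 0.42286744 -0.1860461   0.09596679] [ 3.14141006  0.00449166 -0.61866274] 17.2167
```

View pics/g6.png

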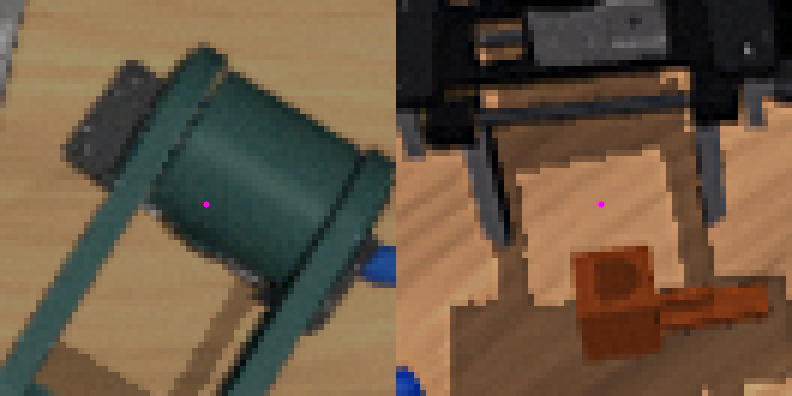

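Call:
{"op": "apply_moves", "data": {"moves": [[[-0.05,0,1.5],[0,0,0],1],[[-0.05,0,3],[0,0,0],1],[[-0.05,0,4.5],[0,0,0],1],[[-0.05,0,5.5],[0,0,0],1],[[-0.05,0,6],[0,0,0],1],[[-0.05,0,6],[0,0,0],0.8],[[-0.05,0,6],[0,0,0],0.7],[[-0.05,0,6],[0,0,0],0.6],[[-0.05,0,6],[0,0,0],0.5],[[-0.05,0,6],[0,0,0],0.46]]}}

```text
time: 18.15
tool_pos: [0.4242, -0.1871, 0.0393]
ee_rot: [-3.141, -0.002, -0.619]
wrist_force: [-0.5, 0.5, 0.3]
width: 0.0642
```

Call:
{"op": "apply_moves", "data": {"moves": [[[0,0,0],[0,0,0],0.44],[[0,0,0],[0,0,0],0.42],[[0,0,0],[0,0,0],0.4],[[0,0,0],[0,0,0],0.4],[[0,0,0],[0,0,0],0.38],[[0,0,0],[0,0,0],0.38],[[0,0,0],[0,0,0],0.38],[[0,0,0],[0,0,0],0.38],[[0,0,0],[0,0,0],0.38],[[0,0,0],[0,0,0],0.38]]}}

```text
time: 18.98
tool_pos: [0.4235, -0.187, 0.0385]
ee_rot: [3.141, -0.0, -0.619]
wrist_force: [-1.1, -1.1, 0.8]
width: 0.0405
```

```bash
python3 nav.py did -.05 0 6 0; python3 - <<'E'
from h import *
o=robot.get_obs();p=o['tool_pos'];print(p,o['ee_rot'],o['time'])
ims=[]
for n in("top","scene"):
    im=np.ascontiguousarray(optics.snapshot(n)); cv2.imwrite(f"pics/{n}7_raw.png",im[:,:,::-1]);uv=proj(n,p)[0]
    k,o=crop(im,uv,33,6);k=np.ascontiguousarray(k)
    cv2.circle(k,tuple(int(v) for v in ((uv-o)*6+3)),3,(255,0,255),-1);ims.append(k[:396,:396])
cv2.imwrite("pics/g7.png",np.hstack(ims)[:,:,::-1])
E
```

```text
now [ 424.06 -187.12   39.8   -35.49]
[ 0.42352609 -0.18696526  0.03850868] [ 3.14124048e+00 -2.86528252e-05 -6.19185766e-01] 18.9833
```

View pics/g7.png

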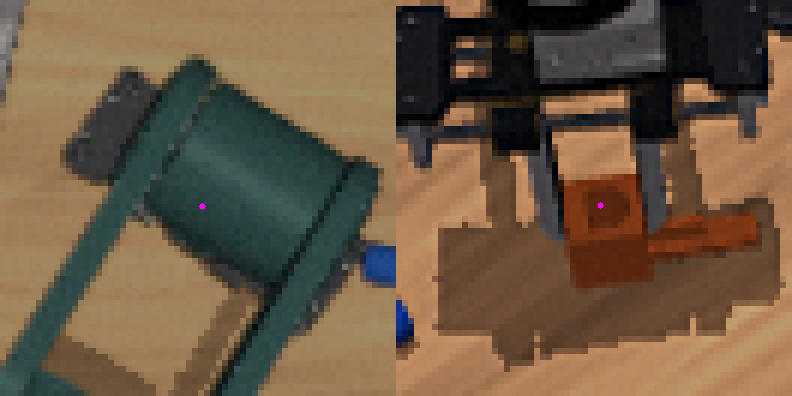

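Call:
{"op": "apply_moves", "data": {"moves": [[[0,0,0],[0,0,0],0.5],[[0,0,0],[0,0,0],0.7],[[0,0,0],[0,0,0],1],[[0,0,-0.5],[0,0,0],1],[[0,0,-2],[0,0,0],1],[[0,0,-4],[0,0,-0.1],1],[[0,0,-5],[0,0,-0.22],1],[[0,0,-5],[0,0,-0.34],1],[[0,0,-5],[0,0,-0.46],1],[[0,0,-5],[0,0,-0.58],1]]}}

```text
time: 19.92
tool_pos: [0.424, -0.1868, 0.0892]
ee_rot: [3.141, -0.001, -0.033]
wrist_force: [-0.3, 0.0, -0.9]
width: 0.0937
```

Call:
{"op": "apply_moves", "data": {"moves": [[[0,0,0],[0,0,-0.12],1],[[0,0,0],[0,0,-0.24],1],[[0,0,0],[0,0,-0.36],1],[[0,0,0],[0,0,-0.48],1],[[0,0,0],[0,0,-0.6],1],[[0,0,0],[0,0,-0.72],1],[[0,0,0],[0,0,-0.84],1],[[0,0,0],[0,0,-0.96],1],[[0,0,0],[0,0,-0.991],1],[[0,0,0],[0,0,-0.991],1]]}}

```text
time: 20.75
tool_pos: [0.4238, -0.1867, 0.0887]
ee_rot: [3.141, -0.0, 0.952]
wrist_force: [-0.4, -0.6, 0.5]
width: 0.0941
```

```bash
python3 nav.py did 0 0 -5 -.58 did 0 0 0 -.991; python3 - <<'E'
from meas import *
o=robot.get_obs();p=o['tool_pos'];print(p,o['ee_rot'],o['time'])
n="scene"
im=np.ascontiguousarray(optics.snapshot(n)); cv2.imwrite(f"pics/{n}8_raw.png",im[:,:,::-1])
m=mask(im,(209,218),26,4,20,195,125)
hub=cv2.morphologyEx(m,cv2.MORPH_OPEN,cv2.getStructuringElement(cv2.MORPH_ELLIPSE,(7,7)))
print([np.round(q,1) for q in rect(n,hub,.04)])
k,o=crop(im,(212,218),30,10);cv2.imwrite("pics/g8.png",k[:,:,::-1])
E
```

```text
now [ 424.06 -187.12   89.8    -2.26]
now [ 424.06 -187.12   89.8    54.52]
[ 0.42376282 -0.18669154  0.08870057] [ 3.14128103e+00 -4.00418092e-04  9.52278198e-01] 20.75Traceback (most recent call last):
  File "<stdin>", line 7, in <module>
  File "meas.py", line 15, in rect
    c=max(cv2.findContours(M,cv2.RETR_EXTERNAL,cv2.CHAIN_APPROX_NONE)[0],key=cv2.contourArea)[:,0,:]
      ~~~^^^^^^^^^^^^^^^^^^^^^^^^^^^^^^^^^^^^^^^^^^^^^^^^^^^^^^^^^^^^^^^^^^^^^^^^^^^^^^^^^^^^
ValueError: max() iterable argument is empty
```

Call:
{"op": "apply_moves", "data": {"moves": [[[0,0,1.5],[0,0,0],1],[[0,0,3],[0,0,0],1],[[0,0,4.5],[0,0,0],1],[[0,0,5.8],[0,0,0],1],[[0,0,6.5],[0,0,0],1],[[0,0,6.5],[0,0,0],0.8],[[0,0,6.5],[0,0,0],0.7],[[0,0,6.5],[0,0,0],0.6],[[0,0,6.5],[0,0,0],0.5],[[0,0,6.5],[0,0,0],0.46]]}}

```text
time: 21.63
tool_pos: [0.4243, -0.1871, 0.0244]
ee_rot: [3.14, -0.0, 0.952]
wrist_force: [-0.4, 0.9, -0.4]
width: 0.0641
```

Call:
{"op": "apply_moves", "data": {"moves": [[[0,0,0],[0,0,0],0.42],[[0,0,0],[0,0,0],0.38],[[0,0,0],[0,0,0],0.3],[[0,0,0],[0,0,0],0.2],[[0,0,0],[0,0,0],0.2],[[0,0,0],[0,0,0],0.2],[[0,0,0],[0,0,0],0.2],[[0,0,0],[0,0,0],0.2],[[0,0,0],[0,0,0],0.2],[[0,0,0],[0,0,0],0.2]]}}

```text
time: 22.47
tool_pos: [0.4238, -0.187, 0.0236]
ee_rot: [3.141, -0.0, 0.952]
wrist_force: [0.6, -1.1, 1.1]
width: 0.0398
```

```bash
python3 nav.py did 0 0 6.5 0; python3 - <<'E'
from h import *
o=robot.get_obs();p=o['tool_pos'];print(p,o['ee_rot'],o['time'],o['width'],o['wrist_force'])
n="scene"
im=np.ascontiguousarray(optics.snapshot(n)); cv2.imwrite(f"pics/{n}9_raw.png",im[:,:,::-1])
k,o=crop(im,(212,218),30,10);cv2.imwrite("pics/g9.png",k[:,:,::-1])
E
python3 nav.py go 585.2 -36 200 167.9 go 500 -150 200 110
```

```text
now [ 424.06 -187.12   24.8    54.52]
[ 0.42384363 -0.18701453  0.02364026] [ 3.14084128e+00 -1.77254866e-05  9.51783373e-01] 22.4667 0.03981892420693831 [ 0.6457475  -1.05072538  1.10695783]
go [585.2, -36.0, 200.0, 167.9] shift cm [ 21.66   4.35 -17.52] rz -1.979 rows 15.8
go [500.0, -150.0, 200.0, 110.0] shift cm [  7.43   4.03 -17.52] rz -0.968 rows 7.7
```

View pics/g9.png

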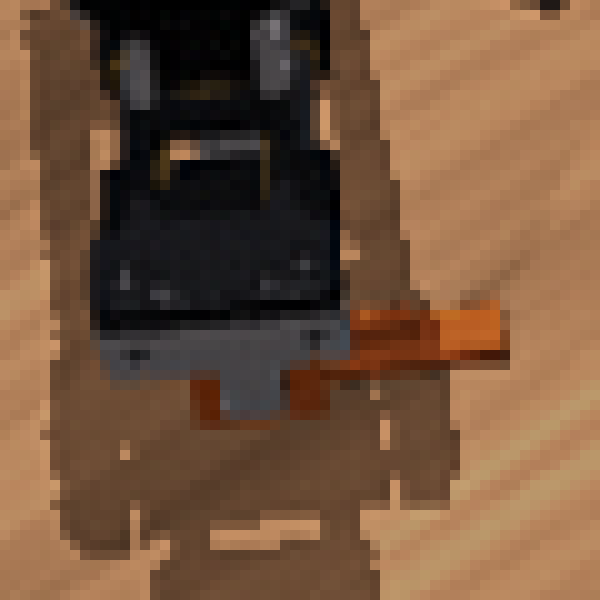

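Call:
{"op": "apply_moves", "data": {"moves": [[[0,0,-0.7],[0,0,0],0.2],[[0,0,-2.2],[0,0,0],0.2],[[0,0,-5],[0,0,-0.05],0.2],[[0,0,-8],[0,0,-0.14],0.2],[[0.5,0.1,-11],[0,0,-0.24],0.2],[[1.5,0.4,-14],[0,0,-0.36],0.2],[[3,0.8,-16.5],[0,0,-0.48],0.2],[[5,1.3,-18],[0,0,-0.6],0.2],[[7,1.8,-18.5],[0,0,-0.72],0.2],[[9,2.2,-18.5],[0,0,-0.84],0.2]]}}

```text
time: 23.35
tool_pos: [0.4948, -0.1257, 0.2106]
ee_rot: [3.139, 0.001, 1.798]
wrist_force: [-0.6, -1.3, -1.9]
width: 0.0403
```

```bash
python3 nav.py did 9 2.2 -18.5 -.84 go 585.0 -36 209 167.9
```

```text
now [ 494.21 -126.6   209.8   102.65]
go [585.0, -36.0, 209.0, 167.9] shift cm [ 6.85 10.84  0.08] rz -1.139 rows 9.1
```

Call:
{"op": "apply_moves", "data": {"moves": [[[0.8,1.2,0],[0,0,-0.12],0.2],[[1.6,2.4,0],[0,0,-0.24],0.2],[[2.4,3.7,0],[0,0,-0.36],0.2],[[3.2,5.0,0],[0,0,-0.48],0.2],[[4.0,6.3,0],[0,0,-0.6],0.2],[[4.8,7.6,0],[0,0,-0.72],0.2],[[5.5,8.8,0],[0,0,-0.84],0.2],[[6.2,9.8,0],[0,0,-0.96],0.2],[[6.7,10.6,0],[0,0,-1.07],0.2],[[6.85,10.84,0],[0,0,-1.139],0.2]]}}

```text
time: 24.18
tool_pos: [0.5844, -0.0341, 0.2072]
ee_rot: [3.141, -0.003, 2.937]
wrist_force: [-0.3, 0.1, -3.0]
width: 0.0401
```

Call:
{"op": "apply_moves", "data": {"moves": [[[0,0,0],[0,0,0],0.2],[[0,0,1],[0,0,0],0.2],[[0,0,2],[0,0,0],0.2],[[0,0,3],[0,0,0],0.2],[[0,0,3.6],[0,0,0],0.2],[[0,0,4],[0,0,0],0.2],[[0,0,4],[0,0,0],0.2],[[0,0,4],[0,0,0],0.2],[[0,0,4],[0,0,0],0.2],[[0,0,4],[0,0,0],0.2]]}}

```text
time: 25.02
tool_pos: [0.5849, -0.0358, 0.1692]
ee_rot: [3.141, 0.001, 2.931]
wrist_force: [0.3, 0.4, -1.9]
width: 0.04
```

```bash
python3 nav.py did 6.85 10.84 0 -1.139 did 0 0 4 0; python3 - <<'E'
from h import *
o=robot.get_obs();p=o['tool_pos'];print(p,o['ee_rot'],o['time'],o['width'],o['wrist_force'])
ims=[]
for n in("top","scene"):
    im=np.ascontiguousarray(optics.snapshot(n)); cv2.imwrite(f"pics/{n}10_raw.png",im[:,:,::-1]);uv=proj(n,p)[0];print(uv)
    k,o=crop(im,uv,28,14);ims.append(k[:392*2,:392*2])
cv2.imwrite("pics/g10.png",ims[1][:,:,::-1])
E
```

```text
now [584.98 -36.02 209.8  167.91]
now [584.98 -36.02 169.8  167.91]
[ 0.58488233 -0.0357609   0.16923467] [3.14146410e+00 1.46686434e-03 2.93067163e+00] 25.0167 0.04000797862804029 [ 0.28601254  0.36704167 -1.91497108]
[255.23614796 169.887713  ]
[280.1055254  192.90213751]
```

View pics/g10.png

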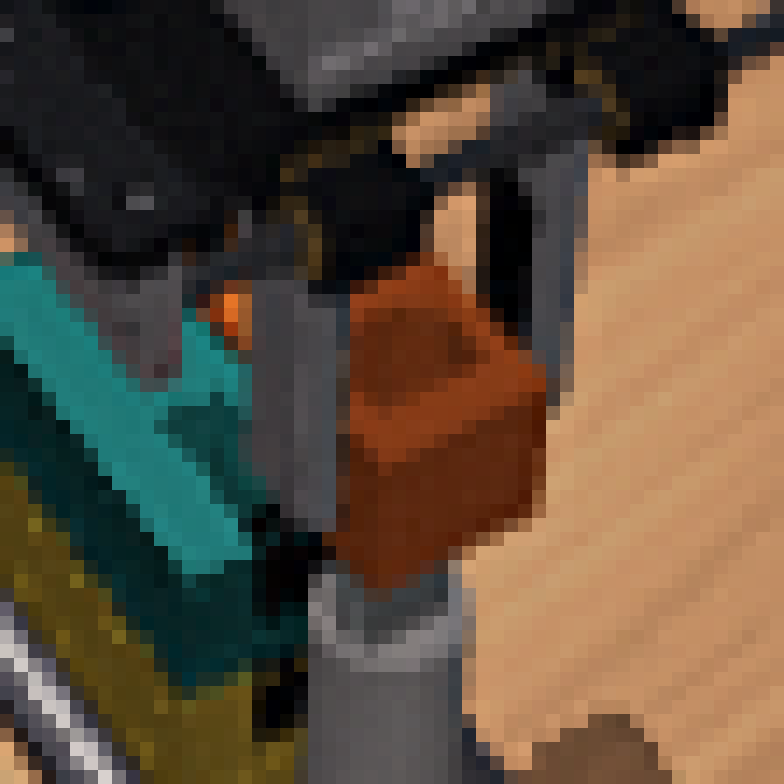

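Call:
{"op": "apply_moves", "data": {"moves": [[[0,0,0.3],[0,0,0],0.2],[[0,0,0.6],[0,0,0],0.2],[[0,0,0.8],[0,0,0],0.2],[[0,0,0.9],[0,0,0],0.2],[[0,0,1.0],[0,0,0],0.2],[[0,0,1.1],[0,0,0],0.2],[[0,0,1.2],[0,0,0],0.2],[[0,0,1.3],[0,0,0],0.2],[[0,0,1.4],[0,0,0],0.2],[[0,0,1.4],[0,0,0],0.2]]}}

```text
time: 25.95
tool_pos: [0.5844, -0.0357, 0.1542]
ee_rot: [3.142, -0.0, 2.931]
wrist_force: [-0.2, -0.3, -3.0]
width: 0.04
```

Call:
{"op": "apply_moves", "data": {"moves": [[[0,0,0.2],[0,0,0],0.2],[[0,0,0.4],[0,0,0],0.2],[[0,0,0.6],[0,0,0],0.2],[[0,0,0.8],[0,0,0],0.2],[[0,0,1.0],[0,0,0],0.2],[[0,0,1.2],[0,0,0],0.2],[[0,0,1.4],[0,0,0],0.2],[[0,0,1.6],[0,0,0],0.2],[[0,0,1.75],[0,0,0],0.2],[[0,0,1.85],[0,0,0],0.2]]}}

```text
time: 26.78
tool_pos: [0.5844, -0.0357, 0.1356]
ee_rot: [3.142, -0.0, 2.931]
wrist_force: [-0.2, 0.1, -1.6]
width: 0.0397
```

Call:
{"op": "apply_moves", "data": {"moves": [[[0,0,0.05],[0,0,0],0.2],[[0,0,0.1],[0,0,0],0.2],[[0,0,0.15],[0,0,0],0.2],[[0,0,0.2],[0,0,0],0.2],[[0,0,0.25],[0,0,0],0.2],[[0,0,0.3],[0,0,0],0.2],[[0,0,0.33],[0,0,0],0.2],[[0,0,0.33],[0,0,0],0.2],[[0,0,0.33],[0,0,0],0.2],[[0,0,0.33],[0,0,0],0.2]]}}

```text
time: 27.62
tool_pos: [0.5846, -0.0357, 0.1332]
ee_rot: [3.142, 0.001, 2.931]
wrist_force: [-0.2, 0.8, 1.1]
width: 0.0399
```

Call:
{"op": "apply_moves", "data": {"moves": [[[0,0,0.05],[0,0,0],0.2],[[0,0,0.1],[0,0,0],0.2],[[0,0,0.1],[0,0,0],0.2],[[0,0,0.1],[0,0,0],0.2],[[0,0,0.1],[0,0,0],0.2],[[0,0,0.1],[0,0,0],0.2],[[0,0,0.1],[0,0,0],0.2],[[0,0,0.1],[0,0,0],0.2],[[0,0,0.1],[0,0,0],0.2],[[0,0,0.1],[0,0,0],0.2]]}}

```text
time: 28.45
tool_pos: [0.5846, -0.0357, 0.1331]
ee_rot: [3.142, 0.001, 2.931]
wrist_force: [-2.7, 0.8, 5.6]
width: 0.0398
```

It's home: the hub stops hard at 133.1 mm, as predicted. Release, rise, and back off for a clear view.

Call:
{"op": "apply_moves", "data": {"moves": [[[0,0,0],[0,0,0],0.35],[[0,0,0],[0,0,0],0.5],[[0,0,0],[0,0,0],0.7],[[0,0,0],[0,0,0],1],[[0,0,0],[0,0,0],1],[[0,0,-0.5],[0,0,0],1],[[0,0,-2],[0,0,0],1],[[0,0,-5],[0,0,0],1],[[0,0,-8],[0,0,0],1],[[0,0,-11],[0,0,0],1]]}}

```text
time: 29.28
tool_pos: [0.5842, -0.0356, 0.2427]
ee_rot: [3.142, -0.001, 2.931]
wrist_force: [0.7, -0.2, -0.9]
width: 0.0934
```

Call:
{"op": "apply_moves", "data": {"moves": [[[1,4,0],[0,0,0],1],[[2,8,0],[0,0,0],1],[[4,12,0],[0,0,0],1],[[6,16,0],[0,0,0],1],[[8,19,0],[0,0,0],1],[[10,22,0],[0,0,0],1],[[12,25,0],[0,0,0],1],[[13,27,0],[0,0,0],1],[[13,27,0],[0,0,0],1],[[13,27,0],[0,0,0],1]]}}

```text
time: 30.12
tool_pos: [0.5135, 0.2565, 0.2418]
ee_rot: [-3.141, 0.0, 2.933]
wrist_force: [0.1, 0.7, -0.2]
width: 0.0939
```

```bash
python3 - <<'E'
from ov import *
o=robot.get_obs();p=o['tool_pos'];print(p,o['time'],o['width'],o['wrist_force'])
for n in("top","scene"):
    im=np.ascontiguousarray(optics.snapshot(n)); cv2.imwrite(f"pics/{n}11_raw.png",im[:,:,::-1])
    cv2.imwrite(f"pics/{n}11.png",cv2.resize(im[:,:,::-1],(800,600),interpolation=cv2.INTER_CUBIC))
draw("scene","pics/scene11_raw.png",[(outline(505.1,-18.5,-12.1,z),c) for z,c in((100,(255,0,255)),(58,(255,255,255)),(12,(0,255,255)))]+[(outline(587.2,-36,-12.1,149.5,40,40),(0,255,0)),(outline(587.2,-36,-12.1,109.5,40,40),(0,255,0))],(268,200),28,14,"pics/o11.png")
draw("top","pics/top11_raw.png",[(outline(500.5,-18,-12.1,100),(255,0,255)),(outline(582.6,-35.6,-12.1,149.5,40,40),(0,255,0))],(252,188),28,14,"pics/o11t.png")
E
```

```text
[0.51349038 0.25649534 0.24178652] 30.1167 0.09392066000262503 [ 0.06974302  0.73550038 -0.24335041]
```

View pics/o11.png

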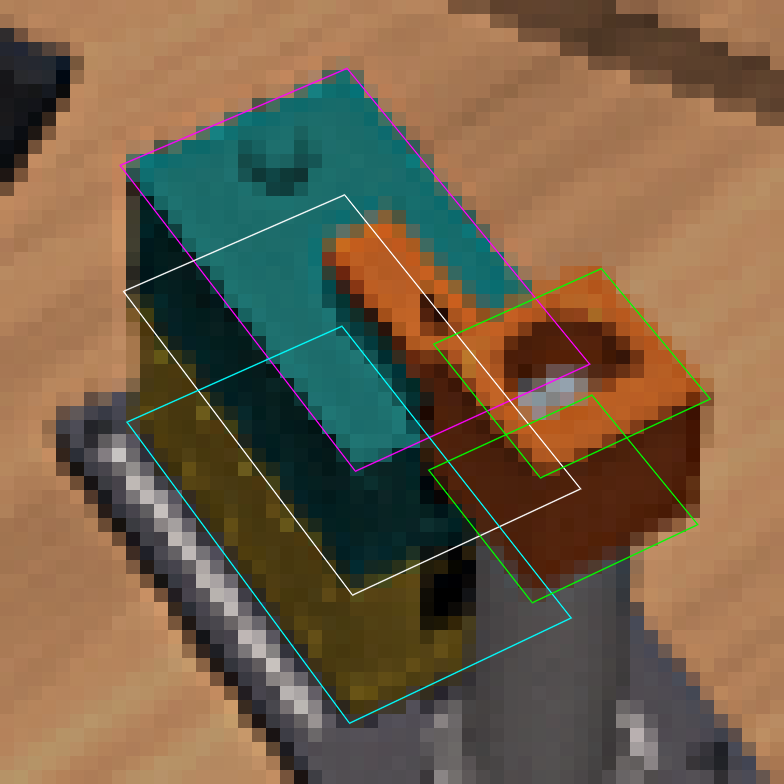

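View pics/o11t.png

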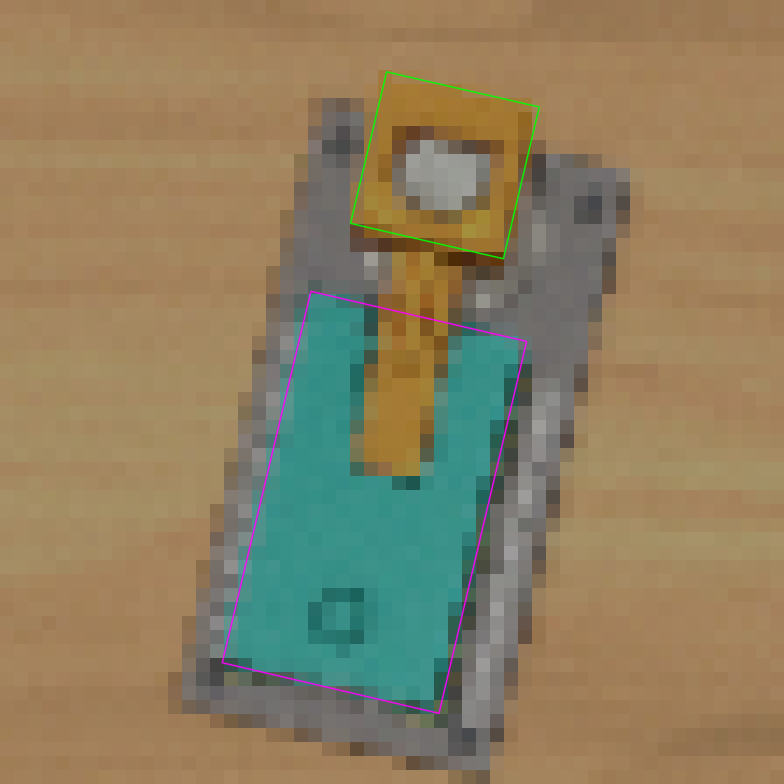

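View pics/scene11.png

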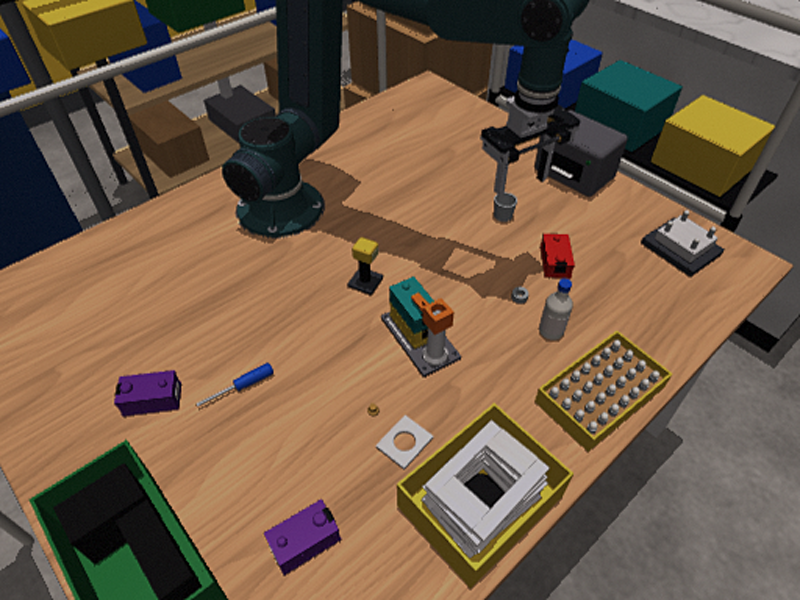

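The scene view shows the yellow box, teal box and keeper stacked on the pallet, with the arm over the teal lid and the shaft visible in the bore at about (550,395) in the crop. Nothing else has moved, and the gripper is clear. Handing in.

```bash
python3 -c "
from bench import job
print(job.close_job())"
```

```text
the job is handed in; nothing more can be done
None
```

The stack is made up as asked and the job is handed in at about 30 s of the 72 s. The yellow box is locked on the pallet and the teal box on the yellow lid, both with their latch ends towards the post. The keeper is down on the post with its arm over the teal lid.

**Seating:** each part slid on without resistance and stopped close to its computed height:

| Part | Tool height when home | Expected | Push at the stop |
|---|---|---|---|
| Yellow box | 37.7 mm | 38.6 mm | about 9 N |
| Teal box | 81.1 mm | 81.05 mm | about 6 N |
| Keeper | 133.1 mm | 133.1 mm | about 8 N |

**Final look:** both camera views show the stack aligned to within about a pixel (3–4 mm) and the shaft visible in the keeper's bore. By eye, the red box and the other things have not moved, and the open gripper is clear of everything.

**What disagreed:** the two cameras differed by about 5 mm along x. I used their average, and the grips on the teal box and the keeper agreed with it. One mid-task script that re-measured the keeper failed because the gripper hid it. I had already centred the keeper with the fingers, so I did not repeat that check.

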